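# Close up the dive-gear bay: torch in, lift-off gate on, bar across

## Robot

A 6-joint arm with a two-finger parallel gripper is mounted at the origin on the work surface. World frame = base frame: x ahead of the robot, y to its left, z up, the work surface at z = 0. Lengths are in m, angles in rad, forces in N, time in s.
With the tool pointing down it reaches from about 0.425 to 0.95 m from the base axis. Payload 14.7 kg.
Tool frame: the origin (TCP) lies midway between the tips of the shut fingers; the grasp point (between the pads) lies bot.grasp_offset behind it (bot.grasp_offset is the distance from the TCP to the grasp point, in m); z points along the fingers, y is the direction in which the jaws open and shut (so a half turn about z gives the same grasp; the last joint's range is limited). The gripper opens to 85 mm and grips with 20 to 120 N. Pads are 22 mm wide; open, the fingers measure 114 mm over their backs; the gripper's body (76 mm by 85 mm) begins 54 mm behind the grasp point. The pads swing forward as they close: fully open they stand 13 mm farther back than shut.
Start: joints at [1.117, 0.48, 1.596, -0, 1.065, -0.047], TCP at [0.257, 0.597, 0.231] pointing down, gripper open.
Joint ranges: [-2.75, 2.75], [-0.82, 2.05], [0.23, 2.67], [-1.56, 4.7], [0.09, 2.69], [-2.92, 2.92]. Speed limits (rad/s): [1.89, 1.89, 2.39, 3.01, 3.01, 3.01].

## Interface

Orientations are given as a 3x3 rotation matrix whose columns are the frame's x, y, z axes.
In Python, from workcell import bot gives the robot as it stands.
- The arm moves only by the tool step_arm, never from a script. Its argument "series" is a list of rows, each a list of 3 entries, a list of its own where there are three numbers: the shift along the tool's x, y, z in m, then the turn, a rotation vector about the tool's x, y, z in rad, then the finger opening in m, from 0 to 0.0854. A call has 1 to 12 rows; each row shifts and turns the commanded pose from where the row before left it, along the tool's axes as they then stand; what a row does not reach is not made up. A row lasts 1/10 s, in which the tool goes at most 50 mm and 8.59 degrees, less where a joint would pass 70% of its speed; a pose out of reach is approached as far as the arm can. A call is refused whole if a number of a shift passes 0.05 or a number of a turn 0.15, either way. A call with a gripper value outside its range is refused whole. The fingers move at their own pace and stop on an object; "grip_force" is the grip in N (left out, the last holds). Time passes only in rows, so rows that do not move let the fingers close. It gives the time, the measured TCP pose, the force and the opening at its end, in the units of the state.
- bot.get_state(): the state, without advancing time (a new reading comes with each control period).
- bot.get_image(name): name is "scene" or "top" or "wrist"; returns a dict with "frame" (400x640x3 uint8, red, green, blue), "fovy" (degrees; the focal length in pixels is half the picture's height over the tangent of half this angle, whatever the lens; pixels are square), "cx", "cy" (the principal point, pixels), "view" (4x4, takes a point from world to camera coordinates). Camera axes: x right, y down, z forward; pixel columns grow to the right and rows downward; lengths in m; the calibration is good to about 2 mm. A picture is of the moment at which its call begins. There is no depth.
- bot.sign_off(): hands the job in, once; it reports no verdict.
Trained networks look in a picture, given as the dict that the camera call returned (one of the last four; its "shot" number tells which), for a name from the list of things; names that differ only in an ending like _2 or _b are one class to them, and where a whole thing is asked for, a point or a joint stands for the part that bears it (a point fixed in the world has none). Each returns a list of dicts, best first, with "p" (0 to 1); they miss things now and then, are a little off and sometimes report something else, mostly with a low value. They report only what shows in the picture. A call takes as long as a camera call. They do not tell look-alikes from the thing itself.
- bot.spot_in(label, picture): "box" ([left, top, width, height] in pixels, round what is visible of it).
- bot.pinpoint(label, picture): "position" ([column, row] in pixels: a listed point, or the origin of a listed thing).
The state is a dict: "time": time; "joint_positions": joint angles; "dq": joint speeds; "effort": joint torques, N m; "ee_pos": TCP position; "ee_rot": TCP orientation; "ft_force": force on the tool from outside, world axes, zero at the start; "torque": the same for the moment, N m; "grip_width": opening from 0.0 (shut) to 1.0 (fully open).
Only numpy, scipy, OpenCV 4.12 (cv2) and the standard library are available. Lean on these libraries where they do the work, as an engineer would, in place of code of your own. Each camera call takes 0.05 s, during which the arm holds its last target.

## Task

Lay the dive torch flat on the floor of the open-topped gear bay, well inside so the gate can close. Then take the gate (the panel with two hinge sockets) out of the drying rack and lower it fully home onto both of the bay's pintles while it stands wide open, about square to the bay's front; only then swing it shut against its stop and turn the bar on the latch post down level across it. Set things down rather than dropping them, and leave everything else on the bench where it is.

Things in the scene. Friction and masses are not known exactly. Their poses are not given: they have to be found in the camera images.
- bay: Fixed plywood gear bay, open on top and at its front, which faces its own -x. Origin on the bench under its middle, z up. Walls 12 mm thick, 90 mm high at back (+x) and sides. Two wooden posts 150 mm high stand at the front corners: hinge post x -117 to -83, y -129 to -105 mm; latch post x -111 to -80, y 85 to 109 mm. The shut gate fills the front, in the plane x = -100 mm.
- bay_floor (a point): Middle of the bay's inner floor, 6 mm above the bench: directly above the bay's origin. The floor spans x -85 to 93 and y -85 to 85 mm of the bay.
- stop (a point): Stop batten inside the front of the bay beside the latch post, against which the shut gate rests: 22 mm wide, 90 mm high. This point: middle of the top edge of its front face, at (-92, 76, 90) mm in the bay.
- pintle_low (a point): Lower pintle: upright steel pin 11 mm in diameter with a round tip, rising 24 mm above its shoulder. This point: on its axis at the shoulder, 27 mm above the bench.
- pintle_high (a point): Upper pintle, the same, directly over the lower; shoulder 113 mm above the bench, its bracket 6 mm thick under that. The gate cannot come straight down from high up, for its lower socket would meet this upper pintle: bring it in sideways with its sockets just above the pintle tips (24 to 50 mm above home), then lower it onto both at once.
- gate: Loose gate leaf, 0.2 kg: plywood panel 146 mm long (its x), 14 mm thick (its y), 130 mm high (its z, up), with two aluminium hinge sockets beyond its -x end. Origin: centre of the panel's underside. Starts upright in either slot of the rack, underside 8 mm above the bench. Hung square open, its x points along the bay's -x; shut, along the bay's +y.
- gate_top (a point): Middle of the gate's top edge, free to grip from above. When the gate is hung home this edge is 145 mm above the bench (underside 15 mm). It then turns loosely on its pintles, stays where left, and sags up to 5 mm at the free end.
- socket_low (a point): Lower hinge socket: ring 24 mm outside, 14 mm bore, 22 mm high, open at both ends. This point: on the bore's axis at the ring's underside, at (-88, 0, 12) mm in the gate.
- socket_high (a point): Upper hinge socket, the same, at (-88, 0, 98) mm in the gate. Its underside rests on the upper shoulder when home.
- turn_bar (a joint): Angle of the aluminium turn bar on the latch post's outer face, rad, about the bay's x: 0 = upright, clear of the gate; starts within -0.4 (leaning away from the gate) to 0.1; 1.57 = level across the outside of the shut gate (end stop). Stays where left; about 1 N at the peg turns it. Bar 18 mm wide, 12 mm thick, reaching 75 mm from its pivot; a gate not shut blocks it.
- bar_pivot (a point): The turn bar's pivot, at (-111.5, 97, 100) mm in the bay.
- peg (a point): Peg on the turn bar, 60 mm from the pivot: 14 mm in diameter, sticking out level along the bay's -x from 12 to 55 mm in front of the pivot point. This point: on the peg's axis 34 mm in front of the pivot point.
- torch: Loose aluminium dive torch, 0.3 kg, lying along its x, 140 mm long: barrel 32 mm in diameter from x = -44 to 36, hexagonal head (+x) and twist-on tail cap (-x), both 44 mm across the flats. Origin: on its axis at mid-length, 22 mm above what it lies on. It does not roll.
- rack: Fixed grey plastic drying rack, 190 mm (x) by 110 mm (y), base 8 mm thick, two slots along its y at x = -50 and 50 mm between 38 mm high rails; origin on the bench under its middle.
- divider: Plain plywood panel, 146 x 14 x 130 mm, same as the gate but without sockets, in the other slot of the rack; leave it. Origin: centre of its underside.
- jar: Glass jar with a closed screw lid, 72 mm across, 110 mm high; origin under its middle. Leave it.
- mouthpiece: Black silicone mouthpiece, about 70 mm, 26 mm high; leave it. Origin under its middle.
- whistle: Green plastic whistle, about 65 mm long, 18 mm high; leave it. Origin under its round chamber.
- orange_tray: Orange tray 130 x 240 x 60 mm, far side of the bench; leave it. Origin under its middle.
- grey_tray: Grey tray 130 x 240 x 60 mm, far side of the bench; leave it. Origin under its middle.
Not all that is in view belongs to the job. Of the things like the torch, leave any that is blue, purple or red; of the rest the larger one is meant.

How it is judged:
By the outcome, as a careful person would: the job done as asked, in the order asked, and still so for the second after the job is handed in, with the robot touching nothing.
It also fails if it takes over 72 s, if anything falls off the work surface, if the arm or the gripper's body presses on something with over 40 N, if the wrist force passes 120 N, or if a joint passes its speed limit or range.

## Working session

There is one attempt and no reset: what is moved stays moved. The work goes in short steps, Python scripts to look and compute and a tool call to move; the robot and the scene stay as the last step left them, time stands still between calls to the robot, and variables do not carry over. Pictures are saved under pics/ and viewed, and the job is handed in when it is done.

Besides the shell and the picture viewer there is one more tool, called by a JSON object that holds its "op" and its "data". step_arm: Moves the arm, as the interface text tells. Its arguments: {"type":"object","properties":{"series":{"type":"array"},"grip_force":{"type":"number"}},"required":["series"]}

```bash
ls; mkdir -p pics; cat > h.py <<'E'
import numpy as np,cv2
from workcell import bot
def save(im,name,crop=None,s=1):
    f=im["frame"][:,:,::-1]
    if crop: l,t,w,h=crop; f=f[t:t+h,l:l+w]
    if s!=1: f=cv2.resize(f,None,fx=s,fy=s,interpolation=cv2.INTER_CUBIC)
    cv2.imwrite("pics/"+name+".png",f)
def K(im):
    f=200/np.tan(np.radians(im["fovy"])/2); return f
def ray(im,px):
    V=np.array(im["view"]);R=V[:3,:3];c=-R.T@V[:3,3]
    f=K(im);d=R.T@np.array([(px[0]-im["cx"])/f,(px[1]-im["cy"])/f,1]);return c,d/np.linalg.norm(d)
def atz(im,px,z):
    c,d=ray(im,px);return c+d*(z-c[2])/d[2]
def proj(im,P):
    V=np.array(im["view"]);p=V[:3,:3]@np.array(P)+V[:3,3];f=K(im);return np.array([im["cx"]+f*p[0]/p[2],im["cy"]+f*p[1]/p[2]])
def tri(obs):
    A=np.zeros((3,3));b=np.zeros(3)
    for im,px in obs:
        c,d=ray(im,px);M=np.eye(3)-np.outer(d,d);A+=M;b+=M@c
    X=np.linalg.solve(A,b);return X,[np.round(proj(im,X)-px,1) for im,px in obs]
E
python3 - <<'E'
from h import *
s=bot.get_state();print(s["time"],s["ee_pos"],np.round(s["ee_rot"],3),bot.grasp_offset,s["grip_width"])
ims={n:bot.get_image(n) for n in("scene","top","wrist")}
for n,im in ims.items():
    save(im,n+"0"); print(n,im["fovy"],im["cx"],im["cy"],np.round(np.linalg.inv(im["view"]),3).tolist())
for l in ["torch","gate","gate_top","socket_low","socket_high","pintle_low","pintle_high","bar_pivot","peg","stop","bay_floor","bay","rack","divider","jar"]:
    for n,im in ims.items():
        print(l,n,[(np.round(d["position"]).tolist(),round(d["p"],2)) for d in bot.pinpoint(l,im)][:4],[(np.round(d["box"]).tolist(),round(d["p"],2)) for d in bot.spot_in(l,im)][:4] if l in("torch","gate","bay","rack") else "")
print(bot.get_state()["time"])
E
```

```text
pics
0.0 [0.25697993 0.59657903 0.2306255 ] [[-0.918  0.396 -0.001]
 [ 0.396  0.918 -0.001]
 [ 0.    -0.001 -1.   ]] 0.0187 0.9988672073117375
scene 43.570790881508735 305.6293757561172 197.16017287132624 [[0.27, 0.688, -0.674, 1.605], [0.963, -0.198, 0.184, -0.362], [-0.007, -0.699, -0.715, 1.265], [0.0, 0.0, 0.0, 1.0]]
top 43.77082451763735 314.73075039557585 197.3397693351448 [[0.127, -0.967, 0.219, 0.221], [-0.992, -0.125, 0.024, -0.092], [0.004, -0.22, -0.975, 1.411], [0.0, 0.0, 0.0, 1.0]]
wrist 67.04781557099031 318.00247205470106 200.30262873509264 [[0.397, 0.879, 0.266, 0.189], [0.918, -0.38, -0.115, 0.626], [0.0, 0.289, -0.957, 0.372], [0.0, 0.0, 0.0, 1.0]]
torch scene [([233.0, 173.0], 0.77), ([337.0, 197.0], 0.75), ([300.0, 217.0], 0.74), ([164.0, 204.0], 0.66)] [([329.0, 180.0, 12.0, 30.0], 0.68), ([287.0, 201.0, 25.0, 35.0], 0.67), ([154.0, 188.0, 20.0, 35.0], 0.62), ([214.0, 165.0, 38.0, 22.0], 0.59)]
torch top [([268.0, 219.0], 0.92), ([468.0, 290.0], 0.56)] [([252.0, 203.0, 30.0, 41.0], 0.95), ([317.0, 179.0, 20.0, 53.0], 0.78), ([352.0, 283.0, 48.0, 52.0], 0.72), ([4
[... 1373 characters left out ...]
0, 198.0], 0.73)] 
bay_floor top [([177.0, 181.0], 0.97), ([209.0, 143.0], 0.52)] 
bay_floor wrist [] 
bay scene [([419.0, 202.0], 0.71)] [([371.0, 150.0, 99.0, 82.0], 0.71)]
bay top [([177.0, 176.0], 0.74)] [([124.0, 121.0, 94.0, 98.0], 0.94)]
bay wrist [] [([133.0, 332.0, 158.0, 68.0], 0.71)]
rack scene [([234.0, 236.0], 0.76)] [([218.0, 239.0, 34.0, 21.0], 0.72)]
rack top [([402.0, 215.0], 0.56)] [([378.0, 198.0, 49.0, 56.0], 0.71), ([124.0, 122.0, 100.0, 99.0], 0.55)]
rack wrist [] []
divider scene [([230.0, 227.0], 0.69)] 
divider top [([406.0, 232.0], 0.67), ([177.0, 182.0], 0.24)] 
divider wrist [] 
jar scene [([296.0, 256.0], 0.61)] 
jar top [([343.0, 162.0], 0.8)] 
jar wrist [] 
3.0
```

View images.

```bash
python3 - <<'E'
import cv2
for n in("scene0","top0","wrist0"):
    f=cv2.imread(f"pics/{n}.png"); 
    if n=="scene0": f=f[120:320,130:490]; s=2.2
    elif n=="top0": f=f[90:350,100:500]; s=2
    else: s=1
    cv2.imwrite(f"pics/{n}v.png",cv2.resize(f,None,fx=s,fy=s,interpolation=cv2.INTER_CUBIC))
E
```

```text
(no output)
```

View pics/scene0v.png

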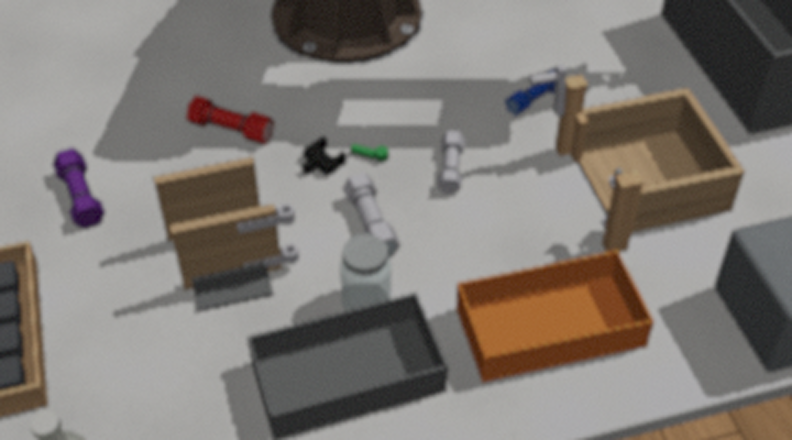

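View pics/top0v.png

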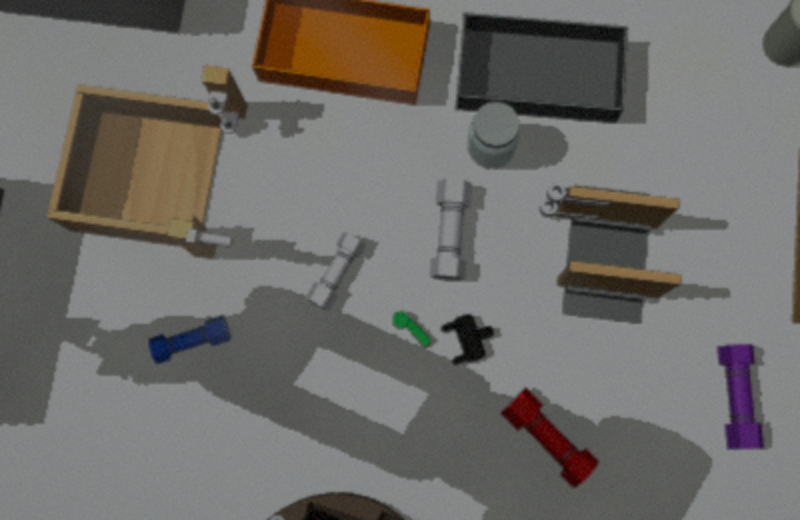

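View pics/wrist0v.png

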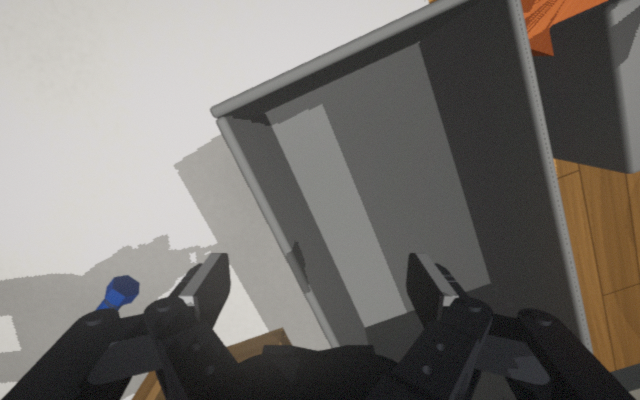

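```bash
cat >> h.py <<'E'
from scipy.optimize import least_squares
def fit(obs,x0,z0=0.0):
    # obs: (im,local point,px,w) ; pose x,y,yaw
    def r(p):
        c,s=np.cos(p[2]),np.sin(p[2]);o=[]
        for im,P,px,w in obs:
            W=[p[0]+c*P[0]-s*P[1],p[1]+s*P[0]+c*P[1],P[2]+z0];o+=list((proj(im,W)-px)*w)
        return np.array(o)
    q=least_squares(r,x0,loss="soft_l1");return q.x,np.round(r(q.x).reshape(-1,2),1)
def toW(p,P):
    c,s=np.cos(p[2]),np.sin(p[2]);return np.array([p[0]+c*P[0]-s*P[1],p[1]+s*P[0]+c*P[1],P[2]])
E
python3 - <<'E'
from h import *
ims={n:bot.get_image(n) for n in("scene","top")}
T,S=ims["top"],ims["scene"]
# bay
mm=lambda *a:np.array(a)/1000
bf=[0,0,.006];st=mm(-92,76,90);bp=mm(-111.5,97,100);pl=[-.100,-.120,0]
print("bay floor T,S",atz(T,(177,181),.006),atz(S,(426,198),.006))
print("stop",atz(T,(196,198),.09),atz(S,(391,173),.09))
print("pintH",tri([(T,(207,142)),(S,(412,201))]),"pintL",tri([(T,(215,155)),(S,(408,219))]))
print("pivot",tri([(T,(202,208)),(S,(389,168))]))
print(fit([(T,bf,(177,181),1),(S,bf,(426,198),1),(T,st,(196,198),1),(S,st,(391,173),1),(T,bp,(202,208),1),(S,bp,(389,168),1)],[.6,.35,1.5]))
print("gatetop",tri([(T,(410,189)),(S,(230,220))]),"sockH",tri([(T,(377,185)),(S,(258,219))]),"sockL",tri([(T,(370,194)),(S,(262,239))]))
# torches: ends in crop coords/2+offset
def c(x,y):return (x/2+100,y/2+90)
for nm,a,b in(("big?",c(453,180),c(447,278)),("small?",c(350,236),c(319,304)),("red",c(518,400),c(580,478)),("purple",c(737,346),c(743,448))):
    A,B=atz(T,a,.022),atz(T,b,.022);print(nm,A,B,np.linalg.norm(A-B))
print("bigS",atz(S,(300,217),.022),"smallS",atz(S,(337,197),.022))
save(T,"t1",(200,170,220,150),3.6)
E
```

```text
bay floor T,S [0.53344153 0.34639627 0.006     ] [0.53990744 0.36449493 0.006     ]
stop [0.47442116 0.26010706 0.09      ] [0.46790738 0.25234554 0.09      ]
pintH (array([0.62941809, 0.25366998, 0.11179419]), [array([-0.4, -0.2]), array([-0.3,  0.1])]) pintL (array([0.62353016, 0.25225447, 0.01859396]), [array([-1.6, -0.7]), array([-1.5,  0.3])])
pivot (array([0.4497992 , 0.24420102, 0.09723285]), [array([-2.4, -1. ]), array([-2. ,  0.5])])
(array([0.53785406, 0.35543326, 1.64291418]), array([[-2.8, -1.8],
       [-2.6,  0.1],
       [ 0.3,  2.1],
       [ 1.7, -0.2],
       [-0.1, -0.6],
       [-3.9,  0.1]]))
gatetop (array([ 0.56364619, -0.31340524,  0.12602723]), [array([1.8, 0.5]), array([1.6, 0. ])]) sockH (array([ 0.5676707 , -0.22772843,  0.10881591]), [array([2. , 0.6]), array([ 1.8, -0.1])]) sockL (array([ 0.56537496, -0.22111956,  0.00702669]), [array([2.1, 0.6]), array([ 1.9, -0.1])])
big? [ 0.58792325 -0.08495586  0.022     ] [ 0.44515304 -0.0939597   0.022     ] 0.14305384052718767
small? [0.48746237 0.05033693 0.022     ] [0.3857369  0.07935443 0.022     ] 0.10578320082955356
red [ 0.28963625 -0.21146801  0.022     ] [ 0.1972673  -0.30566112  0.022     ] 0.13192560374470097
purple [ 0.4018007  -0.50559535  0.022     ] [ 0.26470387 -0.52190203  0.022     ] 0.13806320880781367
bigS [ 0.51840383 -0.08660483  0.022     ] smallS [0.46375747 0.06130051 0.022     ]
```

View pics/t1.png

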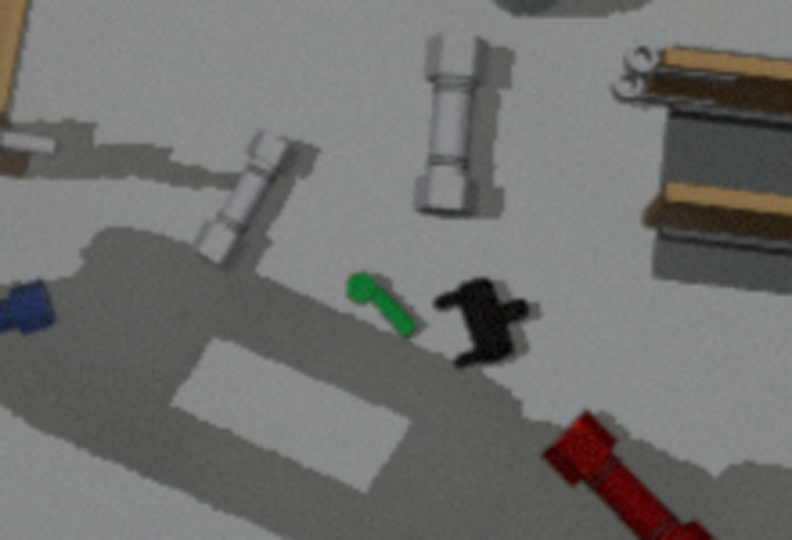

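```bash
cat >> h.py <<'E'
def where():
    s=bot.get_state();R=np.array(s["ee_rot"]);print("t",round(s["time"],2),"p",np.round(s["ee_pos"],4),"yaw_y",round(np.arctan2(R[1,1],R[0,1]),4),"z",np.round(R[:,2],4),"F",np.round(s["ft_force"],1),"w",round(s["grip_width"]*.0854,4));return np.array(s["ee_pos"]),R,s
def delta(target,yaw=None,n=1):
    p,R,s=where();y=np.arctan2(R[1,1],R[0,1])
    if yaw is not None:
        d=(yaw-y+np.pi/2)%np.pi-np.pi/2;print("turn z",round(-d,4));a=y+d
        # upright target frame after the turn
        ty=np.array([np.cos(a),np.sin(a),0]);tz=np.array([0,0,-1.]);Rn=np.column_stack([np.cross(ty,tz),ty,tz])
        print("rotvec tool",np.round(cv2.Rodrigues(R.T@Rn)[0].ravel(),4),"shift after turn /n",np.round(Rn.T@(np.array(target)-p)/n,4));
    print("shift now /n",np.round(R.T@(np.array(target)-p)/n,4))
E
python3 - <<'E'
from h import *
delta([.517,-.089,.25],np.radians(93.6),18)
E
```

```text
t 3.1 p [0.2572 0.597  0.2313] yaw_y 1.164 z [ 0.  0. -1.] F [ 0.3 -0.5 -0. ] w 0.0851
turn z -0.4696
rotvec tool [ 0.      0.     -0.4696] shift after turn /n [-0.012  -0.0389 -0.001 ]
shift now /n [-0.0283 -0.0293 -0.001 ]
```

{"op": "step_arm", "data": {"series": [[[0, 0, -0.01], [0, 0, -0.094], 0.085], [[0, 0, -0.01], [0, 0, -0.094], 0.085], [[0, 0, -0.01], [0, 0, -0.094], 0.085], [[0, 0, -0.01], [0, 0, -0.094], 0.085], [[0, 0, -0.01], [0, 0, -0.094], 0.085], [[-0.012, -0.039, 0], [0, 0, 0], 0.085], [[-0.012, -0.039, 0], [0, 0, 0], 0.085], [[-0.012, -0.039, 0], [0, 0, 0], 0.085], [[-0.012, -0.039, 0], [0, 0, 0], 0.085], [[-0.012, -0.039, 0], [0, 0, 0], 0.085], [[-0.012, -0.039, 0], [0, 0, 0], 0.085], [[-0.012, -0.039, 0], [0, 0, 0], 0.085]]}}

```text
time: 4.3
ee_pos: [0.3585, 0.3283, 0.2815]
ee_rot: [[-0.998, -0.063, 0.0], [-0.063, 0.998, 0.0], [-0.0, 0.0, -1.0]]
ft_force: [2.5, -0.2, 0.2]
grip_width: 0.99
```

```bash
python3 - <<'E'
from h import *
im=bot.get_image("wrist");save(im,"w1")
delta([.517,-.089,.22],np.radians(93.6),11)
E
```

```text
t 4.35 p [0.3596 0.3238 0.2813] yaw_y 1.6338 z [ 4.0e-04 -2.3e-03 -1.0e+00] F [ 1.4 -3.2  1.4] w 0.0848
turn z 0.0002
rotvec tool [-0.0023  0.0003  0.0002] shift after turn /n [-0.0119 -0.0384  0.0056]
shift now /n [-0.0119 -0.0383  0.0057]
```

View pics/w1.png

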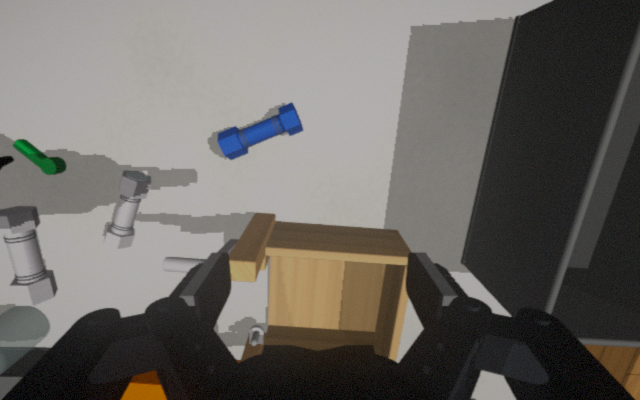

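{"op": "step_arm", "data": {"series": [[[-0.012, -0.038, 0.005], [0, 0, 0], 0.085], [[-0.012, -0.038, 0.005], [0, 0, 0], 0.085], [[-0.012, -0.038, 0.005], [0, 0, 0], 0.085], [[-0.012, -0.038, 0.005], [0, 0, 0], 0.085], [[-0.012, -0.038, 0.005], [0, 0, 0], 0.085], [[-0.012, -0.038, 0.005], [0, 0, 0], 0.085], [[-0.012, -0.038, 0.005], [0, 0, 0], 0.085], [[-0.012, -0.038, 0.005], [0, 0, 0], 0.085], [[-0.012, -0.038, 0.005], [0, 0, 0], 0.085], [[-0.012, -0.038, 0.005], [0, 0, 0], 0.085], [[-0.012, -0.038, 0.005], [0, 0, 0], 0.085], [[0, 0, 0], [0, 0, 0], 0.085]]}}

```text
time: 5.55
ee_pos: [0.5179, -0.0828, 0.2258]
ee_rot: [[-0.998, -0.06, 0.001], [-0.06, 0.998, -0.001], [-0.001, -0.001, -1.0]]
ft_force: [0.7, 0.2, 0.5]
grip_width: 0.991
```

```bash
python3 - <<'E'
from h import *
im=bot.get_image("wrist");save(im,"w2")
print(bot.pinpoint("torch",im))
where();print(proj(im,[.517,-.089,.022]))
E
```

```text
[{'position': [309.5, 173.7], 'p': 0.84}, {'position': [450.6, 112.5], 'p': 0.79}, {'position': [230.0, 333.2], 'p': 0.74}]
t 5.65 p [ 0.5163 -0.0797  0.226 ] yaw_y 1.632 z [-6.e-04  2.e-04 -1.e+00] F [0.1 0.1 0.6] w 0.0852
[312.62197449 174.40843119]
```

View pics/w2.png

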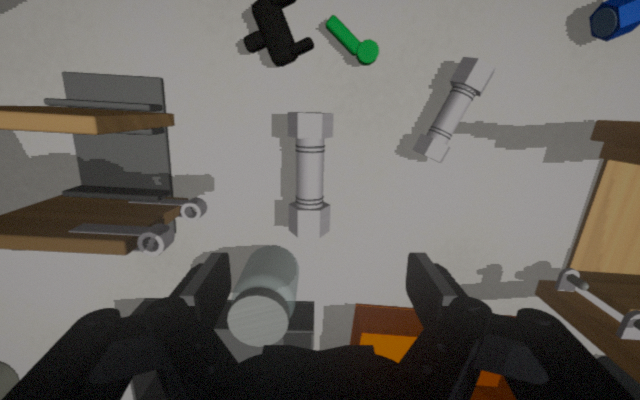

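```bash
python3 - <<'E'
from h import *
im=bot.get_image("wrist");T=bot.get_image("top")
for px in((309.5,173.7),(311,145),(309.5,198)):
    print(px,atz(im,px,.022),atz(im,px,.038))
pt=bot.pinpoint("torch",T);print([(d["position"],round(d["p"],2)) for d in pt]); 
b=bot.spot_in("torch",T);print([(np.round(d["box"]),round(d["p"],2)) for d in b])
print(tri([(im,(309.5,173.7)),(T,(325,204.5))]))
for e in((303,112),(330,112),(290,206),(328,206),(294,235),(325,235)):print(e,atz(im,e,.022),atz(im,e,.044))
save(im,"w2c",(240,90,140,160),4)
where()
E
```

```text
(309.5, 173.7) [ 0.51458268 -0.08934174  0.022     ] [ 0.51122175 -0.08911553  0.038     ]
(311, 145) [ 0.48148113 -0.08936631  0.022     ] [ 0.47965506 -0.08913896  0.038     ]
(309.5, 198) [ 0.54400377 -0.08780957  0.022     ] [ 0.53927863 -0.0876544   0.038     ]
[([466.4, 290.0], 0.66), ([372.3, 309.6], 0.6)]
[(array([458., 265.,  23.,  51.]), 0.94), (array([349., 284.,  53.,  49.]), 0.57)]
(array([ 0.51529481, -0.08942944,  0.02138241]), [array([-0.1,  0.5]), array([-0.1,  0.2])])
(303, 112) [ 0.44622272 -0.10004119  0.022     ] [ 0.44595982 -0.09904799  0.044     ]
(330, 112) [ 0.4444416  -0.07047405  0.022     ] [ 0.44429226 -0.07136595  0.044     ]
(290, 206) [ 0.5553989  -0.11066141  0.022     ] [ 0.54817533 -0.1089911   0.044     ]
(328, 206) [ 0.55268227 -0.06510906  0.022     ] [ 0.5456319 -0.066343   0.044    ]
(294, 235) [ 0.59278945 -0.10446643  0.022     ] [ 0.583182   -0.10319109  0.044     ]
(325, 235) [ 0.59051452 -0.06618587  0.022     ] [ 0.5810521  -0.06735116  0.044     ]
t 5.85 p [ 0.5161 -0.0781  0.2265] yaw_y 1.6351 z [ 1.e-04  0.e+00 -1.e+00] F [-0.8  0.5  0.8] w 0.0849
```

View pics/w2c.png

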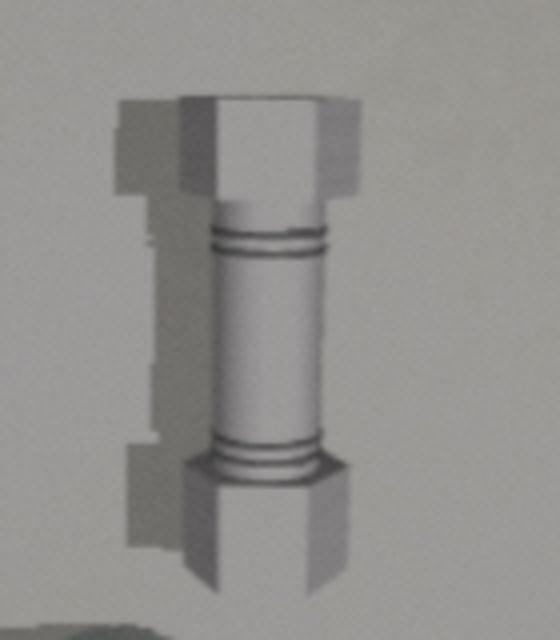

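```bash
python3 - <<'E'
from h import *
delta([.515,-.091,.006],1.625,7)
E
```

```text
t 5.85 p [ 0.5161 -0.0781  0.2265] yaw_y 1.6351 z [ 1.e-04  0.e+00 -1.e+00] F [-0.8  0.5  0.8] w 0.0849
turn z 0.0101
rotvec tool [0.     0.0001 0.0101] shift after turn /n [ 0.0003 -0.0018  0.0315]
shift now /n [ 0.0003 -0.0018  0.0315]
```

{"op": "step_arm", "data": {"series": [[[0.001, -0.013, 0.02], [0, 0, 0.01], 0.085], [[0, 0, 0.04], [0, 0, 0], 0.085], [[0, 0, 0.04], [0, 0, 0], 0.085], [[0, 0, 0.04], [0, 0, 0], 0.085], [[0, 0, 0.04], [0, 0, 0], 0.085], [[0, 0, 0.02], [0, 0, 0], 0.085], [[0, 0, 0.01], [0, 0, 0], 0.085], [[0, 0, 0.009], [0, 0, 0], 0.085], [[0, 0, 0], [0, 0, 0], 0.085]]}}

```text
time: 6.75
ee_pos: [0.5163, -0.0917, 0.0072]
ee_rot: [[-0.999, -0.054, -0.0], [-0.054, 0.999, 0.0], [0.0, 0.0, -1.0]]
ft_force: [0.4, -0.0, -0.4]
grip_width: 0.995
```

```bash
python3 - <<'E'
from h import *
im=bot.get_image("wrist");save(im,"w3")
where()
E
```

```text
t 6.8 p [ 0.5166 -0.0919  0.0078] yaw_y 1.6244 z [ 6.e-04 -1.e-04 -1.e+00] F [ 0.5 -0.2  0.5] w 0.0851
```

View pics/w3.png

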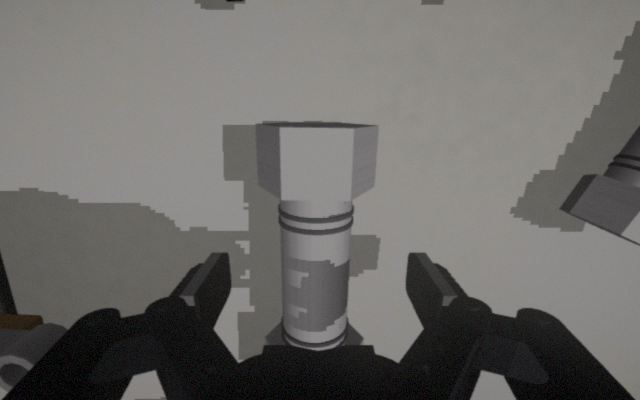

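{"op": "step_arm", "data": {"series": [[[0, 0, 0.001], [0, 0, 0], 0.02], [[0, 0, 0], [0, 0, 0], 0.02], [[0, 0, 0], [0, 0, 0], 0.02], [[0, 0, 0], [0, 0, 0], 0.02], [[0, 0, 0], [0, 0, 0], 0.02], [[0, 0, 0], [0, 0, 0], 0.02], [[0, 0, 0], [0, 0, 0], 0.02], [[0, 0, -0.01], [0, 0, 0], 0.02], [[0, 0, -0.03], [0, 0, 0], 0.02], [[0, 0, -0.04], [0, 0, 0], 0.02], [[0, 0, -0.04], [0, 0, 0], 0.02], [[0, 0, -0.04], [0, 0, 0], 0.02]], "grip_force": 60}}

```text
time: 8.0
ee_pos: [0.5156, -0.0919, 0.1683]
ee_rot: [[-0.999, -0.053, -0.0], [-0.053, 0.999, 0.0], [0.0, 0.0, -1.0]]
ft_force: [1.5, -0.8, -3.4]
grip_width: 0.354
```

```bash
python3 - <<'E'
from h import *
im=bot.get_image("wrist");save(im,"w4")
delta([.5365,.355,.22],None,1)
E
```

```text
t 8.05 p [ 0.5185 -0.0926  0.1742] yaw_y 1.6241 z [ 0.0069 -0.0017 -1.    ] F [ 5.3 -0.9  5.7] w 0.0304
shift now /n [-0.0421  0.4459 -0.0465]
```

View pics/w4.png

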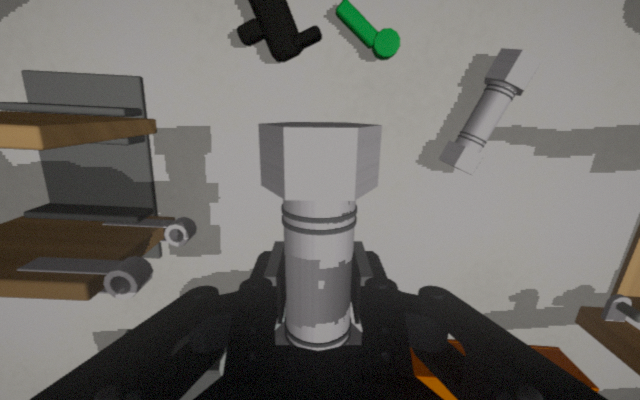

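{"op": "step_arm", "data": {"series": [[[0, 0.01, -0.03], [0, 0, 0], 0.02], [[0, 0.02, -0.03], [0, 0, 0], 0.02], [[0, 0.03, 0], [0, 0, 0], 0.02], [[0, 0.04, 0], [0, 0, 0], 0.02], [[0, 0.04, 0], [0, 0, 0], 0.02], [[0, 0.04, 0], [0, 0, 0], 0.02], [[0, 0.04, 0], [0, 0, 0], 0.02], [[0, 0.02, 0], [0, 0, 0], 0.02], [[0, 0.01, 0], [0, 0, 0], 0.02], [[0, 0, 0], [0, 0, 0], 0.02]]}}

```text
time: 9.05
ee_pos: [0.5026, 0.1583, 0.2263]
ee_rot: [[-0.999, -0.055, -0.0], [-0.055, 0.999, -0.0], [0.0, -0.0, -1.0]]
ft_force: [1.0, -0.2, -3.1]
grip_width: 0.356
```

```bash
python3 - <<'E'
from h import *
where()
im=bot.get_image("wrist");T=bot.get_image("top");save(im,"w5");save(T,"t5",(110,110,140,120),5)
for l in("bay_floor","stop","pintle_high","pintle_low","bar_pivot","peg"):
  for n,i in(("w",im),("t",T)): print(l,n,[(np.round(d["position"],1).tolist(),round(d["p"],2)) for d in bot.pinpoint(l,i)][:2])
import pickle;pickle.dump((im,T),open("v5.pkl","wb"))
E
```

```text
t 9.05 p [0.5026 0.1583 0.2263] yaw_y 1.6255 z [-2.e-04 -0.e+00 -1.e+00] F [ 1.  -0.2 -3.1] w 0.0304
bay_floor w [([463.8, 212.4], 0.78)]
bay_floor t [([174.6, 181.3], 0.79)]
stop w [([428.7, 159.9], 0.77)]
stop t []
pintle_high w [([429.3, 161.6], 0.38)]
pintle_high t []
pintle_low w [([381.9, 275.7], 0.8)]
pintle_low t []
bar_pivot w [([412.9, 138.1], 0.79)]
bar_pivot t [([333.9, 257.5], 0.64)]
peg w [([390.0, 129.8], 0.72)]
peg t []
```

View pics/w5.png

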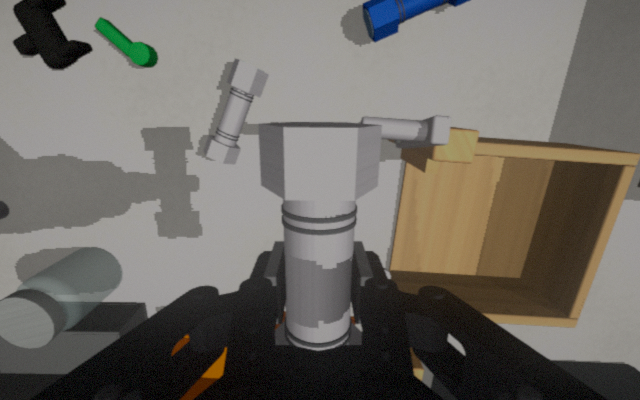

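View pics/t5.png

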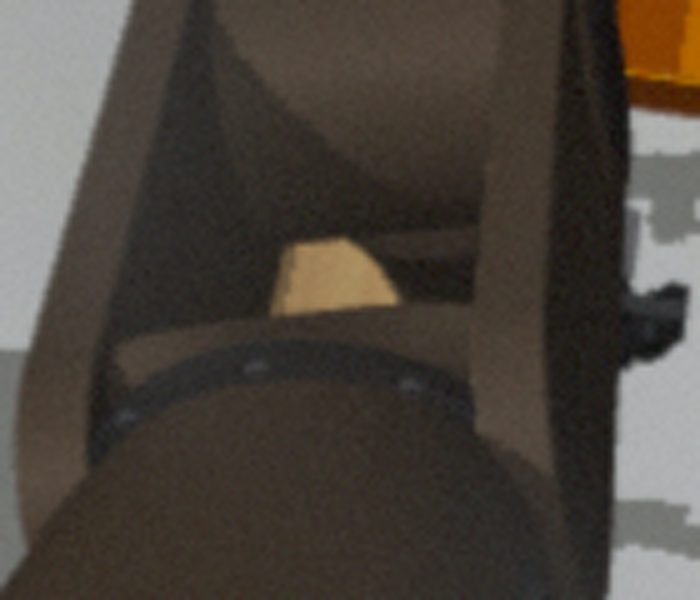

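```bash
python3 - <<'E'
import cv2
f=cv2.imread("pics/w5.png")[100:340,360:640];cv2.imwrite("pics/w5c.png",cv2.resize(f,None,fx=2.5,fy=2.5,interpolation=cv2.INTER_CUBIC))
f=cv2.imread("pics/top0.png")[110:230,115:235];cv2.imwrite("pics/t0c.png",cv2.resize(f,None,fx=5,fy=5,interpolation=cv2.INTER_CUBIC))
E
```

```text
(no output)
```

View pics/w5c.png

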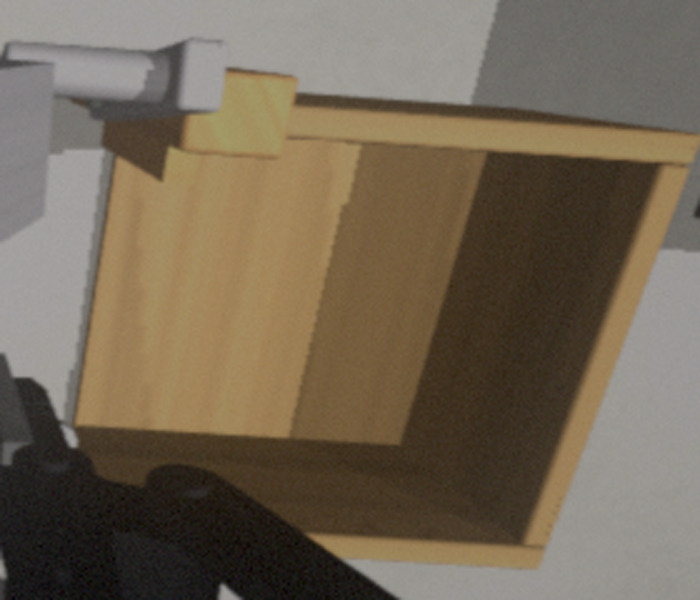

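View pics/t0c.png

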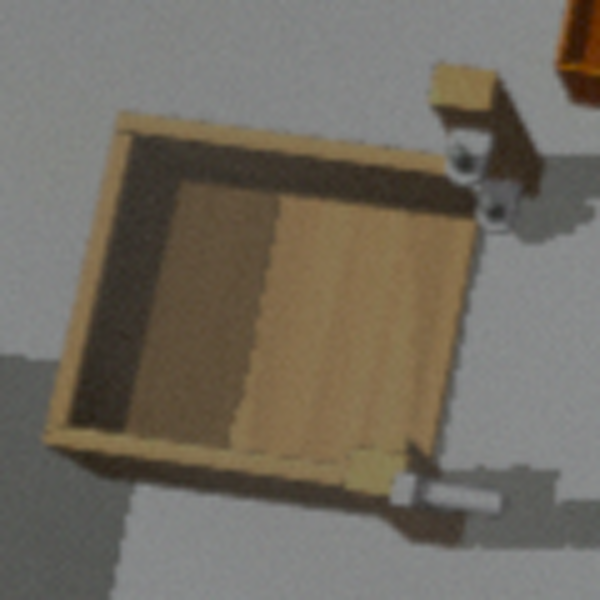

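```bash
python3 - <<'E'
from h import *
import pickle
W,T=pickle.load(open("v5.pkl","rb"))
wf=[((-80,85,150),(278,158)),((-80,109,150),(296,77)),((105,97,90),(698,133)),((93,85,90),(660,163)),((105,-97,90),(540,568)),((93,-85,90),(524,543)),((93,-85,6),(402,443))]
tf=[((105,-97,90),(120,113)),((105,97,90),(43,437)),((93,-85,90),(131,136)),((93,85,90),(68,430)),((93,-85,6),(180,182)),((-83,-129,150),(433,64)),((-117,-129,150),(497,70)),((-83,-105,150),(430,102)),((-117,-105,150),(491,110)),((-80,85,150),(348,450)),((-80,109,150),(345,488))]
ow=[(W,np.array(P)/1000,(360+u/2.5-.3,100+v/2.5-.3),1) for P,(u,v) in wf]
ot=[(T,np.array(P)/1000,(115+u/5-.4,110+v/5-.4),1) for P,(u,v) in tf]
for o in(ow,ot,ow+ot):
    p,r=fit(o,[.536,.355,1.64]);print(np.round(p,4),r.tolist())
pt=(115+465/5,110+160/5);pl=(115+497/5,110+210/5)
print("pin tips at z",atz(T,pt,.137),atz(T,pl,.051), "by bay fit loc", [ (np.array([[np.cos(p[2]),np.sin(p[2])],[-np.sin(p[2]),np.cos(p[2])]])@(atz(T,q,z)[:2]-p[:2])) for q,z in((pt,.137),(pl,.051))])
E
```

```text
[0.5461 0.3468 1.5639] [[-0.0, 1.1], [-0.2, -0.3], [2.3, -1.3], [0.1, -1.1], [0.4, 1.0], [-0.7, 1.3], [-1.1, 0.2]]
[0.5428 0.3507 1.5622] [[-0.6, -0.4], [-0.4, 1.9], [0.5, -0.4], [-0.1, -0.4], [0.3, 0.1], [0.4, -0.5], [0.1, -0.0], [-0.6, 0.3], [-0.3, 0.4], [1.0, -0.8], [-0.2, 0.6]]
[0.5456 0.3473 1.5659] [[0.5, 0.5], [0.3, -0.9], [2.9, -2.1], [0.6, -1.9], [1.1, 0.4], [0.1, 0.7], [-0.6, -0.3], [0.7, -1.0], [1.1, 1.2], [1.8, -1.1], [1.4, -1.1], [1.5, -0.6], [1.7, -1.4], [1.4, -1.0], [0.7, -0.6], [1.0, -0.6], [2.6, -1.7], [1.5, -0.3]]
pin tips at z [0.62150639 0.24323404 0.137     ] [0.6212854  0.24254946 0.051     ] by bay fit loc [array([-0.10369932, -0.07644754]), array([-0.10438497, -0.07622987])]
```

```bash
python3 - <<'E'
from h import *
delta([.5465,.356,.226],1.563,6)
E
```

```text
t 9.75 p [0.5029 0.1575 0.2263] yaw_y 1.6239 z [-0. -0. -1.] F [-0.1  1.2 -3.6] w 0.0301
turn z 0.0609
rotvec tool [-0.     -0.      0.0609] shift after turn /n [-0.007   0.0331  0.    ]
shift now /n [-0.009   0.0326  0.    ]
```

{"op": "step_arm", "data": {"series": [[[0, 0, 0], [0, 0, 0.061], 0.02], [[-0.007, 0.033, 0], [0, 0, 0], 0.02], [[-0.007, 0.033, 0], [0, 0, 0], 0.02], [[-0.007, 0.033, 0], [0, 0, 0], 0.02], [[-0.007, 0.033, 0], [0, 0, 0], 0.02], [[-0.007, 0.033, 0], [0, 0, 0], 0.02], [[-0.007, 0.033, 0], [0, 0, 0], 0.02], [[0, 0, 0], [0, 0, 0], 0.02], [[0, 0, 0], [0, 0, 0], 0.02]]}}

```text
time: 10.65
ee_pos: [0.5461, 0.3558, 0.2258]
ee_rot: [[-1.0, 0.006, -0.001], [0.006, 1.0, -0.0], [0.001, -0.0, -1.0]]
ft_force: [0.2, -1.0, -2.2]
grip_width: 0.354
```

```bash
python3 - <<'E'
from h import *
im=bot.get_image("wrist");save(im,"w6")
delta([.5465,.356,.0135],1.563,1)
E
```

```text
t 10.7 p [0.5461 0.355  0.2259] yaw_y 1.5636 z [-7.e-04 -7.e-04 -1.e+00] F [-0.2  1.2 -2.3] w 0.0303
turn z 0.0006
rotvec tool [-0.0007 -0.0007  0.0006] shift after turn /n [-0.0004  0.001   0.2124]
shift now /n [-0.0006  0.0011  0.2124]
```

View pics/w6.png

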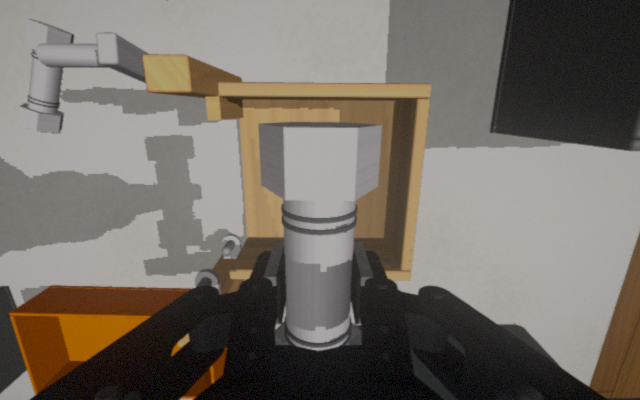

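{"op": "step_arm", "data": {"series": [[[0, 0.001, 0.03], [0, 0, 0], 0.02], [[0, 0, 0.04], [0, 0, 0], 0.02], [[0, 0, 0.04], [0, 0, 0], 0.02], [[0, 0, 0.04], [0, 0, 0], 0.02], [[0, 0, 0.03], [0, 0, 0], 0.02], [[0, 0, 0.015], [0, 0, 0], 0.02], [[0, 0, 0.006], [0, 0, 0], 0.02], [[0, 0, 0.004], [0, 0, 0], 0.02], [[0, 0, 0.003], [0, 0, 0], 0.02], [[0, 0, 0.002], [0, 0, 0], 0.02], [[0, 0, 0.001], [0, 0, 0], 0.02]]}}

```text
time: 11.8
ee_pos: [0.5469, 0.3565, 0.0161]
ee_rot: [[-1.0, 0.008, 0.001], [0.008, 1.0, 0.001], [-0.001, 0.001, -1.0]]
ft_force: [-1.9, 0.4, -3.6]
grip_width: 0.351
```

```bash
python3 - <<'E'
from h import *
where()
im=bot.get_image("wrist");save(im,"w7");where()
E
```

```text
t 11.8 p [0.5469 0.3565 0.0161] yaw_y 1.563 z [ 1.e-03  6.e-04 -1.e+00] F [-1.9  0.4 -3.6] w 0.03
t 11.85 p [0.5467 0.3565 0.0158] yaw_y 1.5631 z [ 7.e-04  4.e-04 -1.e+00] F [ 0.1 -0.5 -2. ] w 0.0303
```

View pics/w7.png

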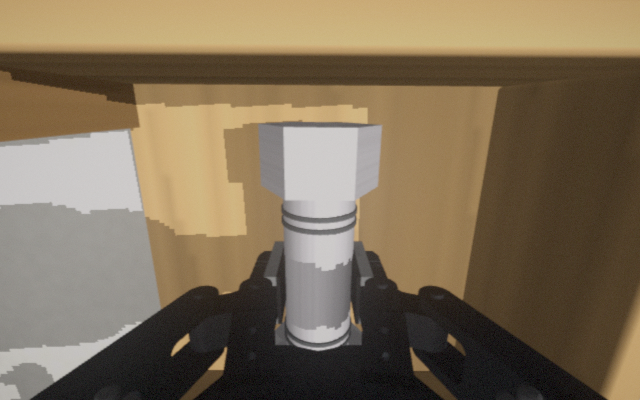

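{"op": "step_arm", "data": {"series": [[[0, 0, 0.002], [0, 0, 0], 0.02], [[0, 0, 0.001], [0, 0, 0], 0.02], [[0, 0, 0], [0, 0, 0], 0.02]]}}

```text
time: 12.15
ee_pos: [0.5467, 0.3564, 0.0131]
ee_rot: [[-1.0, 0.008, 0.001], [0.008, 1.0, 0.0], [-0.001, 0.0, -1.0]]
ft_force: [-2.7, -1.9, 8.0]
grip_width: 0.353
```

{"op": "step_arm", "data": {"series": [[[0, 0, 0], [0, 0, 0], 0.036], [[0, 0, 0], [0, 0, 0], 0.06], [[0, 0, 0], [0, 0, 0], 0.06], [[0, 0, 0], [0, 0, 0], 0.06], [[0, 0, -0.01], [0, 0, 0], 0.06], [[0, 0, -0.03], [0, 0, 0], 0.06], [[0, 0, -0.04], [0, 0, 0], 0.06], [[0, 0, -0.05], [0, 0, 0], 0.06], [[0, 0, -0.05], [0, 0, 0], 0.06], [[0, 0, -0.05], [0, 0, 0], 0.06], [[0, 0, -0.02], [0, 0, 0], 0.06], [[0, 0, 0], [0, 0, 0], 0.06]]}}

```text
time: 13.35
ee_pos: [0.5479, 0.3571, 0.2673]
ee_rot: [[-1.0, 0.008, 0.006], [0.008, 1.0, 0.003], [-0.006, 0.004, -1.0]]
ft_force: [0.7, -0.4, -0.4]
grip_width: 0.703
```

```bash
python3 - <<'E'
from h import *
where()
im=bot.get_image("wrist");save(im,"w8")
import pickle;pickle.dump(im,open("v8.pkl","wb"))
print(bot.pinpoint("pintle_high",im),bot.pinpoint("pintle_low",im))
f=im["frame"][60:320,170:450,::-1];cv2.imwrite("pics/w8c.png",cv2.resize(f,None,fx=2.25,fy=2.25,interpolation=cv2.INTER_CUBIC))
E
```

```text
t 13.35 p [0.5479 0.3571 0.2673] yaw_y 1.563 z [ 0.006   0.0035 -1.    ] F [ 0.7 -0.4 -0.4] w 0.0601
[{'position': [218.5, 258.0], 'p': 0.58}] [{'position': [237.6, 228.4], 'p': 0.66}, {'position': [114.5, 61.8], 'p': 0.34}]
```

View pics/w8.png

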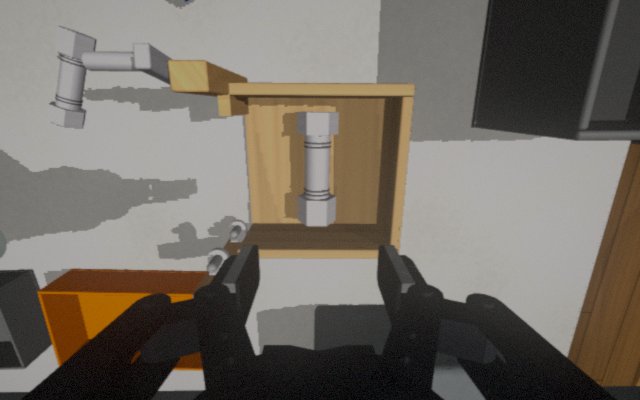

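View pics/w8c.png

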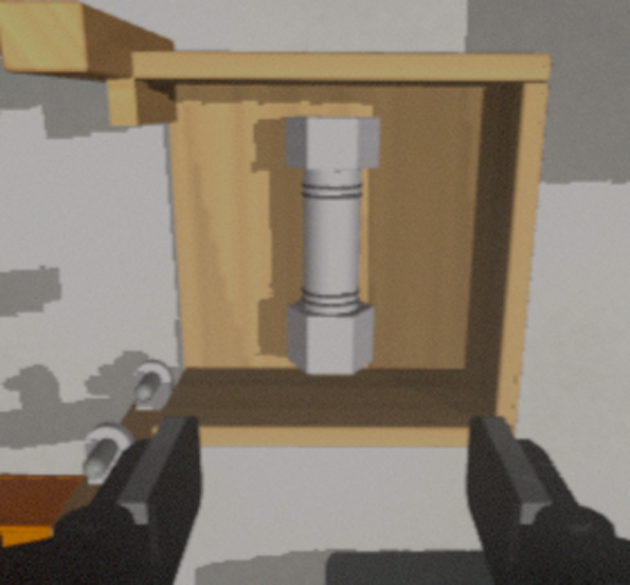

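{"op": "step_arm", "data": {"series": [[[-0.01, -0.03, -0.01], [0, 0, 0], 0.06], [[-0.02, -0.04, -0.01], [0, 0, 0], 0.06], [[-0.02, -0.03, -0.01], [0, 0, 0], 0.06], [[-0.01, -0.015, 0], [0, 0, 0], 0.06], [[0, 0, 0], [0, 0, 0], 0.06], [[0, 0, 0], [0, 0, 0], 0.06]]}}

```text
time: 14.1
ee_pos: [0.6048, 0.2409, 0.2908]
ee_rot: [[-1.0, 0.009, -0.002], [0.009, 1.0, -0.0], [0.002, -0.0, -1.0]]
ft_force: [0.2, 0.9, 0.3]
grip_width: 0.703
```

```bash
python3 - <<'E'
from h import *
where()
im=bot.get_image("wrist");save(im,"w9");where()
import pickle;pickle.dump(im,open("v9.pkl","wb"))
for l in("pintle_high","pintle_low","bar_pivot","stop"):print(l,bot.pinpoint(l,im))
f=im["frame"][0:400,100:500,::-1];cv2.imwrite("pics/w9c.png",cv2.resize(f,None,fx=1.5,fy=1.5,interpolation=cv2.INTER_CUBIC))
f=im["frame"][140:240,280:400,::-1];cv2.imwrite("pics/w9d.png",cv2.resize(f,None,fx=6,fy=6,interpolation=cv2.INTER_CUBIC))
E
```

```text
t 14.1 p [0.6048 0.2409 0.2908] yaw_y 1.5622 z [-2.4e-03 -3.0e-04 -1.0e+00] F [0.2 0.9 0.3] w 0.0601
t 14.15 p [0.6046 0.2414 0.291 ] yaw_y 1.5631 z [-2.2e-03 -3.0e-04 -1.0e+00] F [-0.8  1.1 -0.3] w 0.06
pintle_high [{'position': [325.3, 204.6], 'p': 0.87}]
pintle_low [{'position': [322.9, 183.5], 'p': 0.59}]
bar_pivot [{'position': [315.2, 20.5], 'p': 0.71}, {'position': [393.5, 120.8], 'p': 0.6}]
stop [{'position': [335.9, 45.5], 'p': 0.95}]
```

View pics/w9.png

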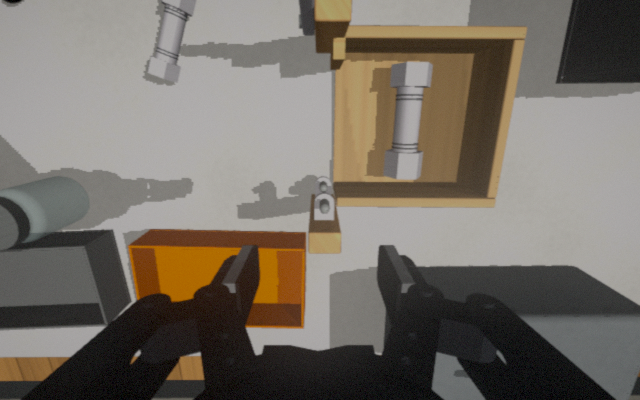

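View pics/w9d.png

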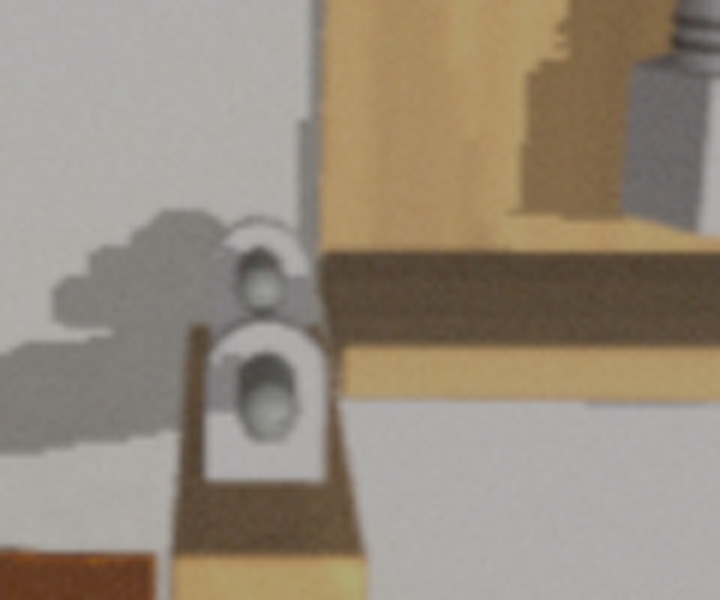

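```bash
python3 - <<'E'
from h import *
import pickle
W8=pickle.load(open("v8.pkl","rb"));W=pickle.load(open("v9.pkl","rb"))
for nm,px,z in(("Htip",(325.1,208.6),.137),("Hbase",(324.1,201.7),.113),("Ltip",(324,188),.051),("Lbase",(323.5,183.7),.027),("Hdet",(325.3,204.6),.113),("Ldet",(322.9,183.5),.027)):print(nm,atz(W,px,z))
print("w8 H",atz(W8,(211,267.5),.137),"L",atz(W8,(231.5,235.7),.051))
print("stereo H",tri([(W,(325.1,208.6)),(W8,(211,267.5))]))
# bay corners in W9: outer back -y (105,-97,90), outer back+y, hinge post top corners, latch post
mm=lambda *a:np.array(a)/1000
o=[(W,mm(105,-97,90),(495,206),1),(W,mm(105,97,90),(526,27),1),(W,mm(-117,-129,150),(280+172/6-.4,140+672/6),0),(W,mm(-117,-105,150),(280+173/6-.4,140+554/6-.4),1),(W,mm(-83,-105,150),(280+366/6-.4,140+554/6-.4),1),(W,mm(-83,-129,150),(341,251),1),(W,mm(-85,-97,90),(333,206),0),(W,mm(-117,-129,150),(309,252),1),(W,mm(-80,85,150),(350.5,23),1)]
p,r=fit(o,[.545,.348,1.563]);print(p,r.tolist())
c,s=np.cos(p[2]),np.sin(p[2])
for q,z in(((325.1,208.6),.137),((324,188),.051)):
    d=atz(W,q,z)[:2]-p[:2];print("loc",c*d[0]+s*d[1],-s*d[0]+c*d[1])
print(toW(p,mm(-111.5,97,100)),toW(p,mm(-92,76,90)))
# gate from initial images
T0=cv2.imread("pics/top0.png")
E
```

```text
Htip [0.62832773 0.24819534 0.137     ]
Hbase [0.62823122 0.24766202 0.113     ]
Ltip [0.62853401 0.24880999 0.051     ]
Lbase [0.62857668 0.24860838 0.027     ]
Hdet [0.63160474 0.24897901 0.113     ]
Ldet [0.62828543 0.24778295 0.027     ]
w8 H [0.62610791 0.24942466 0.137     ] L [0.62939601 0.24665171 0.051     ]
stereo H (array([0.62911824, 0.24798731, 0.13281407]), [array([-0.3, -0.5]), array([0.3, 0.6])])
[0.54530869 0.34832689 1.5591238 ] [[0.4, 0.7], [2.4, -3.7], [-0.0, 0.0], [-0.9, 0.3], [0.7, 0.4], [-0.3, 2.9], [0.0, 0.0], [-1.3, 1.9], [-0.0, -3.8]]
loc -0.09915571441987563 -0.08418214263815223
loc -0.09853869674678022 -0.08438123882778982
[0.44701384 0.2379667  0.1       ] [0.46824002 0.25722025 0.09      ]
```

```bash
cat >> h.py <<'E'
def rows(dp,turn,n):
    p,R,s=where();C=R.copy()
    for i in range(n):
        print(np.round(C.T@(np.array(dp)/n),3),np.round(turn/n,4)); C=C@cv2.Rodrigues(np.array([0,0,turn/n]))[0]
E
python3 - <<'E'
from h import *
import pickle
W=pickle.load(open("v9.pkl","rb"))
print("tray edge",atz(W,(150,231),.06),atz(W,(306,234),.06))
rows([.56-.6046,-.29-.241,0],1.563,13)
T=bot.get_image("top");save(T,"t9",(350,160,140,110),5);import pickle;pickle.dump(T,open("T9.pkl","wb"))
E
```

```text
tray edge [0.68275536 0.01765454 0.06      ] [0.68915388 0.22442857 0.06      ]
t 14.35 p [0.6049 0.2418 0.292 ] yaw_y 1.5643 z [-6.e-04 -1.e-04 -1.e+00] F [ 0.1  0.1 -0.4] w 0.0602
[ 0.003 -0.041  0.   ] 0.1202
[-0.002 -0.041  0.   ] 0.1202
[-0.007 -0.04   0.   ] 0.1202
[-0.011 -0.039  0.   ] 0.1202
[-0.016 -0.038  0.   ] 0.1202
[-0.021 -0.035  0.   ] 0.1202
[-0.025 -0.033  0.   ] 0.1202
[-0.028 -0.03   0.   ] 0.1202
[-0.032 -0.026  0.   ] 0.1202
[-0.035 -0.022  0.   ] 0.1202
[-0.037 -0.018  0.   ] 0.1202
[-0.039 -0.013  0.   ] 0.1202
[-0.04  -0.008  0.   ] 0.1202
```

View pics/t9.png

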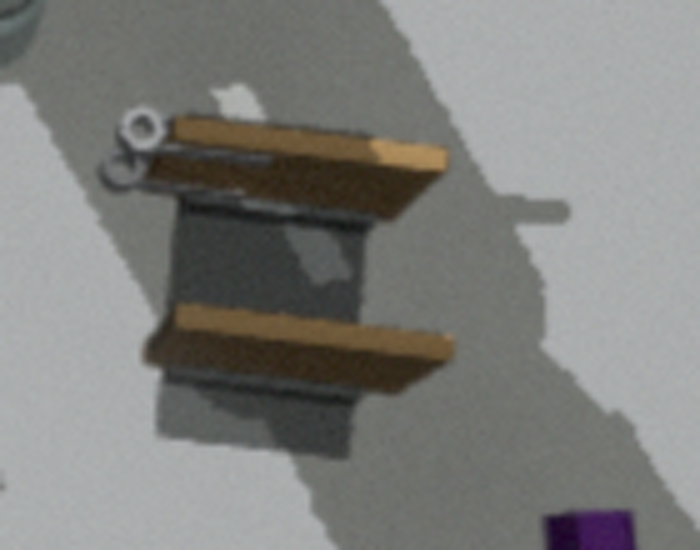

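{"op": "step_arm", "data": {"series": [[[0.003, -0.041, 0], [0, 0, 0.12], 0.085], [[-0.002, -0.041, 0], [0, 0, 0.12], 0.085], [[-0.007, -0.04, 0], [0, 0, 0.12], 0.085], [[-0.011, -0.039, 0], [0, 0, 0.12], 0.085], [[-0.016, -0.038, 0], [0, 0, 0.12], 0.085], [[-0.021, -0.035, 0], [0, 0, 0.12], 0.085], [[-0.025, -0.033, 0], [0, 0, 0.12], 0.085], [[-0.028, -0.03, 0], [0, 0, 0.12], 0.085], [[-0.032, -0.026, 0], [0, 0, 0.12], 0.085], [[-0.035, -0.022, 0], [0, 0, 0.12], 0.085], [[-0.037, -0.018, 0], [0, 0, 0.12], 0.085], [[-0.039, -0.013, 0], [0, 0, 0.12], 0.085]]}}

```text
time: 15.6
ee_pos: [0.5649, -0.2513, 0.2924]
ee_rot: [[-0.118, 0.993, 0.0], [0.993, 0.118, -0.0], [-0.0, 0.0, -1.0]]
ft_force: [0.5, 0.2, 0.7]
grip_width: 0.999
```

{"op": "step_arm", "data": {"series": [[[-0.04, -0.008, 0], [0, 0, 0.12], 0.085], [[0, 0, 0], [0, 0, 0], 0.085], [[0, 0, 0], [0, 0, 0], 0.085]]}}

```text
time: 15.9
ee_pos: [0.5619, -0.2912, 0.292]
ee_rot: [[-0.002, 1.0, -0.0], [1.0, 0.002, 0.0], [0.0, -0.0, -1.0]]
ft_force: [-0.5, 0.4, -0.7]
grip_width: 0.996
```

```bash
python3 - <<'E'
from h import *
import pickle
where()
im=bot.get_image("wrist");save(im,"w10");where();pickle.dump(im,open("v10.pkl","wb"))
for l in("gate_top","socket_high","socket_low"):print(l,bot.pinpoint(l,im))
T=pickle.load(open("T9.pkl","rb"))
for u in((175,116),(178,141),(447,148),(443,172)):print(atz(T,(350+u[0]/5-.4,160+u[1]/5-.4),.138))
E
```

```text
t 15.9 p [ 0.5619 -0.2912  0.292 ] yaw_y 0.0023 z [-2.e-04  4.e-04 -1.e+00] F [-0.5  0.4 -0.7] w 0.0851
t 15.95 p [ 0.5621 -0.2903  0.2921] yaw_y 0.0037 z [-2.e-04  5.e-04 -1.e+00] F [ 0.2  1.  -0.6] w 0.085
gate_top [{'position': [320.9, 207.8], 'p': 0.97}]
socket_high [{'position': [317.9, 116.0], 'p': 0.73}, {'position': [320.6, 120.3], 'p': 0.7}, {'position': [474.6, 91.4], 'p': 0.54}]
socket_low [{'position': [319.2, 116.9], 'p': 0.93}]
[ 0.56932677 -0.23860947  0.138     ]
[ 0.55599591 -0.24148662  0.138     ]
[ 0.57035524 -0.38242964  0.138     ]
[ 0.55712286 -0.38128264  0.138     ]
```

View pics/w10.png

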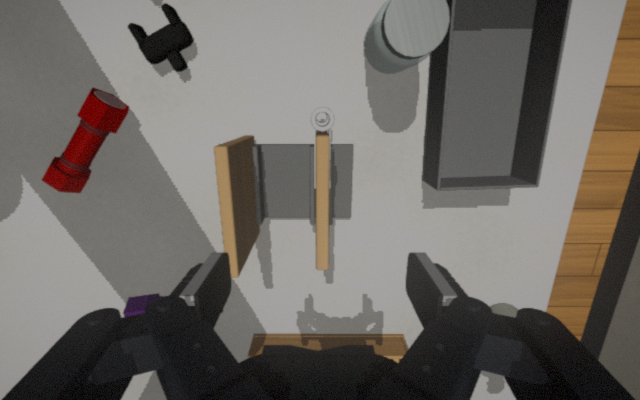

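```bash
python3 - <<'E'
from h import *
import pickle
im=pickle.load(open("v10.pkl","rb"));save(im,"w10c",(280,95,80,190),4)
E
```

```text
(no output)
```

View pics/w10c.png

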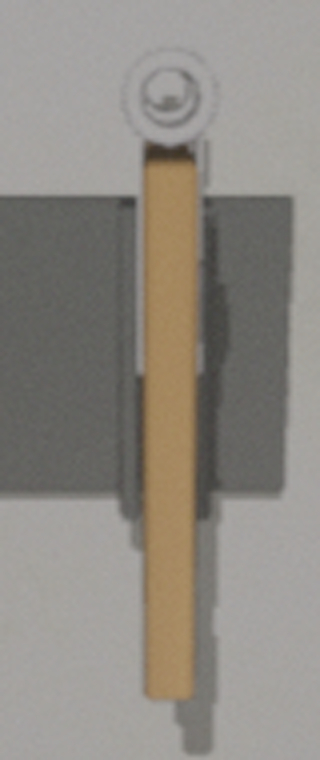

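```bash
python3 - <<'E'
from h import *
import pickle
im=pickle.load(open("v10.pkl","rb"));T=pickle.load(open("T9.pkl","rb"))
q=lambda u:(280+u[0]/4-.4,95+u[1]/4-.4)
P=[atz(im,q(u),.138) for u in((144,160),(198,160),(144,697),(194,697))]
for x in P:print(x)
a=(P[0]+P[1])/2;b=(P[2]+P[3])/2;print("mid",(a+b)/2,"len",np.linalg.norm(a-b),"dir(-x gate)",(a-b)/np.linalg.norm(a-b))
print("sockH",atz(im,q((170,98)),.128))
tt=lambda u:(350+u[0]/5-.4,160+u[1]/5-.4)
for A,B in(((144,160),(178,141)),((198,160),(175,116)),((144,697),(443,172)),((194,697),(447,148))):print(tri([(im,q(A)),(T,tt(B))]))
m=(a+b)/2
delta([m[0],m[1]-.0,.125],0.0,1)
E
```

```text
[ 0.5588727  -0.24058097  0.138     ]
[ 0.57180542 -0.2405645   0.138     ]
[ 0.55871904 -0.38475932  0.138     ]
[ 0.57241534 -0.38473815  0.138     ]
mid [ 0.56545313 -0.31266074  0.138     ] len 0.14417618309919278 dir(-x gate) [-0.0015823   0.99999875  0.        ]
sockH [ 0.56515177 -0.2265254   0.128     ]
(array([ 0.55869813, -0.24200806,  0.12803327]), [array([-0.1,  0.7]), array([-0.2, -0.1])])
(array([ 0.57232382, -0.24068285,  0.12667714]), [array([ 0.1, -0.8]), array([0.3, 0.1])])
(array([ 0.55756359, -0.38159391,  0.14136657]), [array([-1.1, -1. ]), array([ 0.4, -0.4])])
(array([ 0.5712577 , -0.38303504,  0.13917813]), [array([-1. , -0.8]), array([ 0.4, -0.4])])
t 16.1 p [ 0.5624 -0.2895  0.2924] yaw_y 0.0051 z [ 0.e+00  2.e-04 -1.e+00] F [-0.3  0.8  0.2] w 0.0846
turn z 0.0051
rotvec tool [ 0.     -0.0002  0.0051] shift after turn /n [-0.0231  0.0031  0.1674]
shift now /n [-0.0232  0.003   0.1674]
```

{"op": "step_arm", "data": {"series": [[[-0.018, 0.003, 0.02], [0, 0, 0.004], 0.085], [[0, 0, 0.04], [0, 0, 0], 0.07], [[0, 0, 0.04], [0, 0, 0], 0.06], [[0, 0, 0.04], [0, 0, 0], 0.06], [[0, 0, 0.03], [0, 0, 0], 0.06], [[0, 0, 0.015], [0, 0, 0], 0.06], [[0, 0, 0.004], [0, 0, 0], 0.06], [[0, 0, 0], [0, 0, 0], 0.06]]}}

```text
time: 16.9
ee_pos: [0.5657, -0.3086, 0.1039]
ee_rot: [[0.0, 1.0, 0.0], [1.0, -0.0, -0.0], [-0.0, 0.0, -1.0]]
ft_force: [0.0, -0.1, -0.1]
grip_width: 0.704
```

```bash
python3 - <<'E'
from h import *
im=bot.get_image("wrist");save(im,"w11");where()
E
```

```text
t 16.95 p [ 0.566  -0.309   0.1046] yaw_y -0.0005 z [ 1.4e-03 -9.0e-04 -1.0e+00] F [0.1 0.4 0.1] w 0.0601
```

View pics/w11.png

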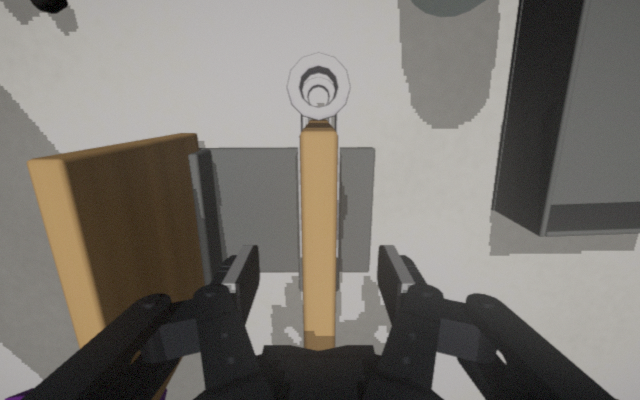

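{"op": "step_arm", "data": {"series": [[[0, 0, 0], [0, 0, 0], 0.005], [[0, 0, 0], [0, 0, 0], 0.005], [[0, 0, 0], [0, 0, 0], 0.005], [[0, 0, 0], [0, 0, 0], 0.005], [[0, 0, 0], [0, 0, 0], 0.005], [[0, 0, 0], [0, 0, 0], 0.005], [[0, 0, -0.01], [0, 0, 0], 0.005], [[0, 0, -0.02], [0, 0, 0], 0.005], [[0, 0, -0.03], [0, 0, 0], 0.005], [[0, 0, -0.03], [0, 0, 0], 0.005], [[0, 0, -0.03], [0, 0, 0], 0.005], [[0, 0, -0.02], [0, 0, 0], 0.005]], "grip_force": 90}}

```text
time: 18.15
ee_pos: [0.5655, -0.309, 0.2463]
ee_rot: [[0.001, 1.0, 0.002], [1.0, -0.001, -0.001], [-0.001, 0.002, -1.0]]
ft_force: [0.3, -1.1, -2.3]
grip_width: 0.151
```

```bash
python3 - <<'E'
from h import *
im=bot.get_image("wrist");save(im,"w12");where()
E
```

```text
t 18.2 p [ 0.5665 -0.3097  0.249 ] yaw_y -0.0011 z [ 0.0048 -0.0029 -1.    ] F [ 2.  -2.1  2.1] w 0.0129
```

View pics/w12.png

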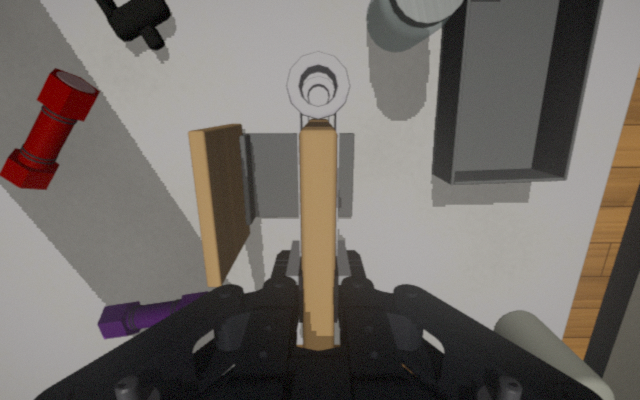

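{"op": "step_arm", "data": {"series": [[[0.01, 0.003, 0], [0, 0, 0], 0.005], [[0.02, 0.003, 0], [0, 0, 0], 0.005], [[0.03, 0.006, 0], [0, 0, 0], 0.005], [[0.04, 0.006, 0], [0, 0, 0], 0.005], [[0.045, 0.007, 0], [0, 0, 0], 0.005], [[0.045, 0.007, 0], [0, 0, 0], 0.005], [[0.045, 0.007, 0], [0, 0, 0], 0.005], [[0.045, 0.007, 0], [0, 0, 0], 0.005], [[0.045, 0.006, 0], [0, 0, 0], 0.005], [[0.04, 0.006, 0], [0, 0, 0], 0.005], [[0.03, 0.004, 0], [0, 0, 0], 0.005], [[0.015, 0, 0], [0, 0, 0], 0.005]]}}

```text
time: 19.4
ee_pos: [0.6261, 0.1053, 0.2416]
ee_rot: [[-0.002, 1.0, -0.003], [1.0, 0.002, 0.0], [0.0, -0.003, -1.0]]
ft_force: [0.0, 0.6, -2.2]
grip_width: 0.151
```

{"op": "step_arm", "data": {"series": [[[0, 0, 0], [0, 0, 0], 0.005], [[0, 0, 0], [0, 0, 0], 0.005]]}}

```text
time: 19.6
ee_pos: [0.6266, 0.1014, 0.2424]
ee_rot: [[0.0, 1.0, -0.002], [1.0, -0.0, -0.0], [-0.0, -0.002, -1.0]]
ft_force: [0.3, -0.0, -3.0]
grip_width: 0.15
```

```bash
python3 - <<'E'
from h import *
import pickle
im=bot.get_image("wrist");save(im,"w13");p,R,s=where();pickle.dump((im,p,R),open("v13.pkl","wb"))
f=im["frame"][0:200,230:430,::-1];cv2.imwrite("pics/w13c.png",cv2.resize(f,None,fx=3,fy=3,interpolation=cv2.INTER_CUBIC))
E
```

```text
t 19.65 p [0.6268 0.1007 0.2426] yaw_y -0.001 z [-1.3e-03 -4.0e-04 -1.0e+00] F [ 0.2  0.2 -2. ] w 0.0131
```

View pics/w13.png

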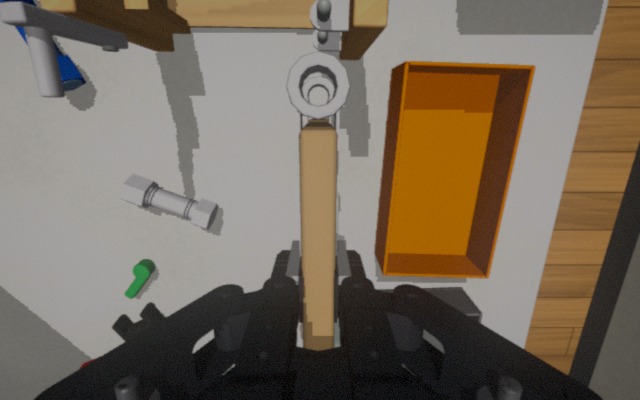

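View pics/w13c.png

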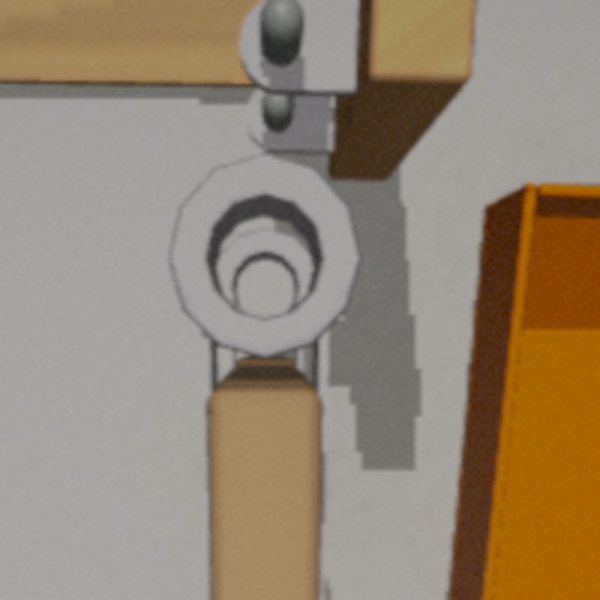

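```bash
python3 - <<'E'
from h import *
import pickle
im,p,R=pickle.load(open("v13.pkl","rb"))
z=p[2]+.024
s=atz(im,(318-.2,85-.2),z);print("sock",s,"rel TCP",s-p)
print("inner low ring", atz(im,(230+265/3-.2,290/3-.2),z-.086-.022))
print("H base",atz(im,(324,17),.113),"Htip",atz(im,(324.2,3.5),.135),"L",atz(im,(322.3,40.5),.027))
E
```

```text
sock [0.62607378 0.18369781 0.26664139] rel TCP [-0.00073851  0.08300753  0.024     ]
inner low ring [0.62601894 0.18379557 0.15864139]
H base [0.63064018 0.24496605 0.113     ] Htip [0.63039682 0.24785089 0.135     ] L [0.63029238 0.24508442 0.027     ]
```

{"op": "step_arm", "data": {"series": [[[0, 0.003, 0.02], [0, 0, -0.001], 0.005], [[0, 0, 0.03], [0, 0, 0], 0.005], [[0, 0, 0.03], [0, 0, 0], 0.005], [[0, 0, 0.017], [0, 0, 0], 0.005], [[0, 0, 0], [0, 0, 0], 0.005], [[0.01, 0, 0], [0, 0, 0], 0.005], [[0.02, 0, 0], [0, 0, 0], 0.005], [[0.015, 0, 0], [0, 0, 0], 0.005], [[0.005, 0, 0], [0, 0, 0], 0.005], [[0, 0, 0], [0, 0, 0], 0.005]]}}

```text
time: 20.65
ee_pos: [0.6308, 0.1521, 0.147]
ee_rot: [[-0.001, 1.0, 0.001], [1.0, 0.001, 0.0], [0.0, 0.001, -1.0]]
ft_force: [-0.4, 0.9, -3.3]
grip_width: 0.148
```

```bash
python3 - <<'E'
from h import *
import pickle
im=bot.get_image("wrist");save(im,"w14");p,R,s=where();pickle.dump((im,p,R),open("v14.pkl","wb"))
f=im["frame"][0:140,230:420,::-1];cv2.imwrite("pics/w14c.png",cv2.resize(f,None,fx=4,fy=4,interpolation=cv2.INTER_CUBIC))
E
```

```text
t 20.7 p [0.6306 0.1514 0.1468] yaw_y 0.001 z [ 6.e-04 -1.e-04 -1.e+00] F [ 0.2 -0.8 -1.3] w 0.0127
```

View pics/w14c.png

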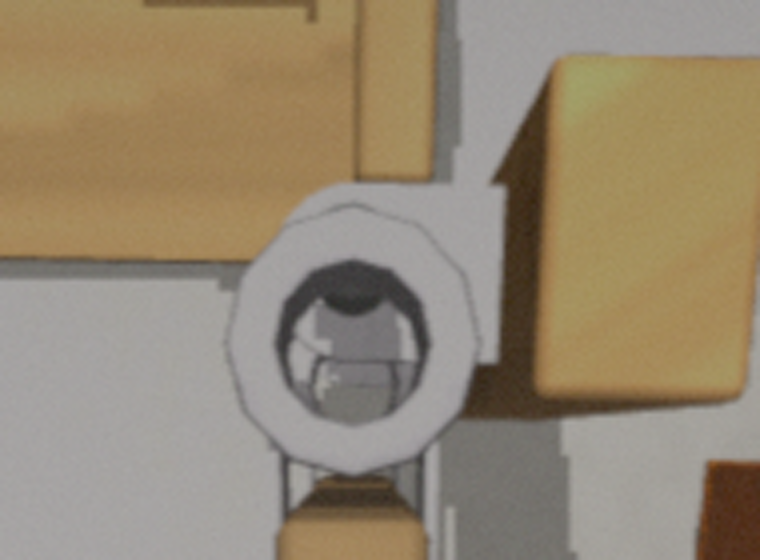

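```bash
python3 - <<'E'
from h import *
import pickle
im,p,R=pickle.load(open("v14.pkl","rb"))
z=p[2]+.024
q=lambda u,v:(230+u/4-.4,v/4-.4)
print("sock",atz(im,q(353,342),z),"ring ends",atz(im,q(353,206),z),atz(im,q(353,475),z),"rel",atz(im,q(353,342),z)-p)
for zz in(.130,.134,.137):print("pin front",atz(im,q(354,315),zz))
print("pin left/right?",atz(im,q(322,295),.132),atz(im,q(386,295),.132))
print("bracket left/right edge", atz(im,q(285,215),.113),atz(im,q(503,187),.113),atz(im,q(497,362),.113))
E
```

```text
sock [0.63009735 0.23430159 0.1707675 ] ring ends [0.63009567 0.24554336 0.1707675 ] [0.6300991  0.22262543 0.1707675 ] rel [-0.00055107  0.08288637  0.024     ]
pin front [0.63022609 0.2403138  0.13      ]
pin front [0.6302223  0.23994819 0.134     ]
pin front [0.63021945 0.23967399 0.137     ]
pin left/right? [0.62639156 0.2423594  0.132     ] [0.63405522 0.24236221 0.132     ]
bracket left/right edge [0.62113046 0.25415313 0.113     ] [0.64978499 0.25751067 0.113     ] [0.64974451 0.2359073  0.113     ]
```

{"op": "step_arm", "data": {"series": [[[0.006, 0, 0], [0, 0, 0], 0.005], [[0.006, 0, 0], [0, 0, 0], 0.005], [[0, 0, 0], [0, 0, 0], 0.005], [[0, 0, 0], [0, 0, 0], 0.005]]}}

```text
time: 21.1
ee_pos: [0.6305, 0.1632, 0.1463]
ee_rot: [[-0.0, 1.0, -0.0], [1.0, 0.0, -0.0], [-0.0, -0.0, -1.0]]
ft_force: [-0.1, 0.4, -1.3]
grip_width: 0.145
```

```bash
python3 - <<'E'
from h import *
import pickle
im=bot.get_image("wrist");save(im,"w15");p,R,s=where();pickle.dump((im,p,R),open("v15.pkl","wb"))
f=im["frame"][0:140,250:400,::-1];cv2.imwrite("pics/w15c.png",cv2.resize(f,None,fx=4,fy=4,interpolation=cv2.INTER_CUBIC))
E
```

```text
t 21.15 p [0.6305 0.163  0.1462] yaw_y 0.0001 z [-1.e-04 -1.e-04 -1.e+00] F [ 0.5 -0.4 -2.4] w 0.0128
```

View pics/w15c.png

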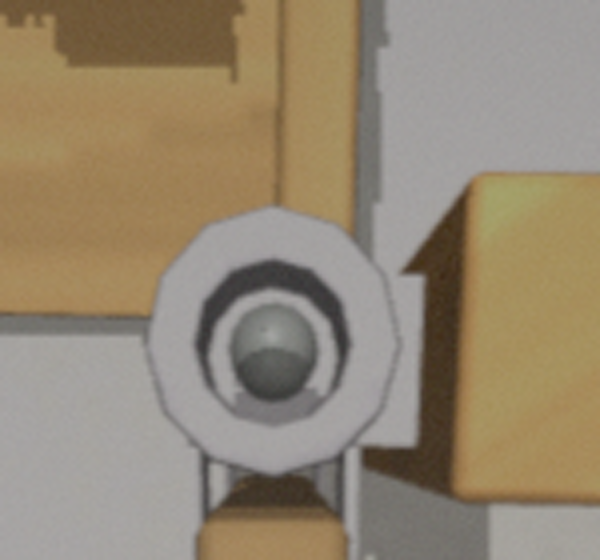

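```bash
python3 - <<'E'
from h import *
import pickle
im,p,R=pickle.load(open("v15.pkl","rb"))
z=p[2]+.024
q=lambda u,v:(250+u/4-.4,v/4-.4)
print("top",atz(im,q(275,342),z),"botbore",atz(im,q(274.5,351),z-.022))
for zz in(.128,.132,.135):print("pin",zz,atz(im,q(274,351),zz), atz(im,q(274,302),zz)[1],atz(im,q(274,400),zz)[1])
E
```

```text
top [0.63015191 0.24538419 0.17024659] botbore [0.63011306 0.24605026 0.14824659]
pin 0.128 [0.63005764 0.24736872 0.128     ] 0.2529988207310441 0.2416133914316396
pin 0.132 [0.63005792 0.24710825 0.132     ] 0.2525969233664075 0.24149749210371735
pin 0.135 [0.63005813 0.2469129  0.135     ] 0.2522955003429301 0.24141056760777566
```

{"op": "step_arm", "data": {"series": [[[0.0013, 0, 0], [0, 0, 0], 0.005], [[0, 0, 0.004], [0, 0, 0], 0.005], [[0, 0, 0.004], [0, 0, 0], 0.005], [[0, 0, 0.004], [0, 0, 0], 0.005], [[0, 0, 0.003], [0, 0, 0], 0.005], [[0, 0, 0.003], [0, 0, 0], 0.005], [[0, 0, 0], [0, 0, 0], 0.005]]}}

```text
time: 21.85
ee_pos: [0.6302, 0.1644, 0.1277]
ee_rot: [[0.0, 1.0, -0.001], [1.0, -0.0, -0.0], [-0.0, -0.001, -1.0]]
ft_force: [0.9, -0.3, -1.9]
grip_width: 0.152
```

```bash
python3 - <<'E'
from h import *
im=bot.get_image("wrist");where()
f=im["frame"][0:140,250:400,::-1];cv2.imwrite("pics/w16c.png",cv2.resize(f,None,fx=4,fy=4,interpolation=cv2.INTER_CUBIC))
E
```

```text
t 21.9 p [0.6305 0.1644 0.1281] yaw_y 0.0 z [-3.e-04 -1.e-04 -1.e+00] F [-0.8  0.  -3. ] w 0.0128
```

View pics/w16c.png

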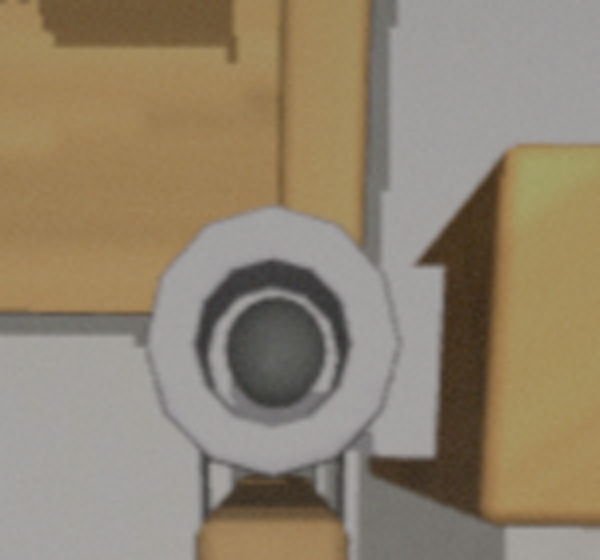

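Both sockets are on the pins, concentric, and the force is steady. I'll continue down.

{"op": "step_arm", "data": {"series": [[[0, 0, 0.004], [0, 0, 0], 0.005], [[0, 0, 0.004], [0, 0, 0], 0.005], [[0, 0, 0.004], [0, 0, 0], 0.005], [[0, 0, 0.003], [0, 0, 0], 0.005], [[0, 0, 0.001], [0, 0, 0], 0.005], [[0, 0, 0], [0, 0, 0], 0.005]]}}

```text
time: 22.5
ee_pos: [0.6305, 0.1644, 0.1121]
ee_rot: [[0.0, 1.0, -0.0], [1.0, -0.0, -0.0], [-0.0, -0.0, -1.0]]
ft_force: [-0.5, -0.4, -2.8]
grip_width: 0.152
```

```bash
python3 - <<'E'
from h import *
where();im=bot.get_image("wrist");where()
f=im["frame"][0:140,250:400,::-1];cv2.imwrite("pics/w17c.png",cv2.resize(f,None,fx=4,fy=4,interpolation=cv2.INTER_CUBIC))
E
```

```text
t 22.5 p [0.6305 0.1644 0.1121] yaw_y -0.0 z [-3.e-04 -0.e+00 -1.e+00] F [-0.5 -0.4 -2.8] w 0.013
t 22.55 p [0.6306 0.1644 0.1123] yaw_y 0.0 z [-1.e-04 -1.e-04 -1.e+00] F [-0.3 -0.4 -2. ] w 0.0129
```

View pics/w17c.png

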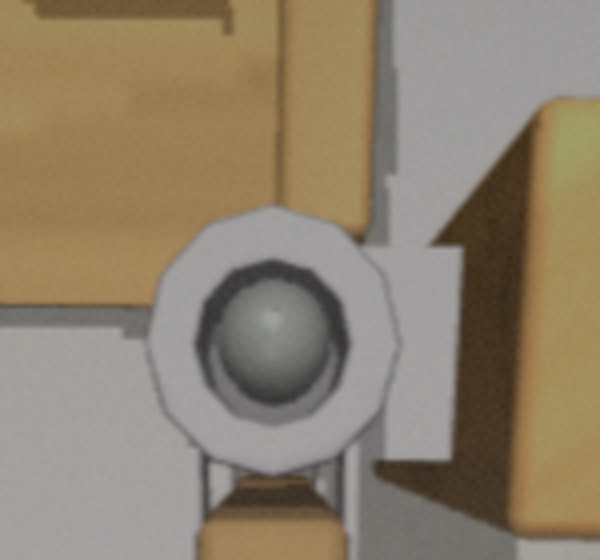

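Pin tip is about at the socket's top. I'll lower the last 1–2 mm until contact.

{"op": "step_arm", "data": {"series": [[[0, 0, 0.001], [0, 0, 0], 0.005], [[0, 0, 0.001], [0, 0, 0], 0.005], [[0, 0, 0], [0, 0, 0], 0.005]]}}

```text
time: 22.85
ee_pos: [0.6309, 0.1644, 0.1108]
ee_rot: [[0.0, 1.0, 0.001], [1.0, -0.0, 0.0], [0.0, 0.001, -1.0]]
ft_force: [-0.9, -2.1, 3.8]
grip_width: 0.154
```

{"op": "step_arm", "data": {"series": [[[0, 0, 0], [0, 0, 0], 0.018], [[0, 0, 0], [0, 0, 0], 0.03], [[0, 0, 0], [0, 0, 0], 0.03], [[0, 0, 0], [0, 0, 0], 0.03], [[0, 0, -0.008], [0, 0, 0], 0.03], [[0, 0, 0], [0, 0, 0], 0.03]]}}

```text
time: 23.45
ee_pos: [0.6311, 0.1646, 0.1194]
ee_rot: [[-0.0, 1.0, 0.001], [1.0, 0.0, 0.0], [0.0, 0.001, -1.0]]
ft_force: [1.3, 0.4, -0.2]
grip_width: 0.352
```

```bash
python3 - <<'E'
from h import *
where();im=bot.get_image("wrist");S=bot.get_image("scene");save(im,"w18");save(S,"s18",(330,130,160,120),5);where()
E
```

```text
t 23.45 p [0.6311 0.1646 0.1194] yaw_y 0.0 z [ 1.3e-03  3.0e-04 -1.0e+00] F [ 1.3  0.4 -0.2] w 0.0301
t 23.55 p [0.6308 0.1645 0.1188] yaw_y 0.0 z [ 7.e-04  1.e-04 -1.e+00] F [ 0.5 -0.7  0.2] w 0.03
```

View pics/w18.png

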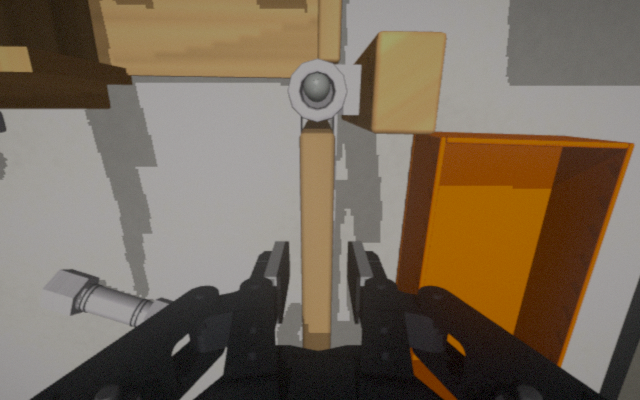

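View pics/s18.png

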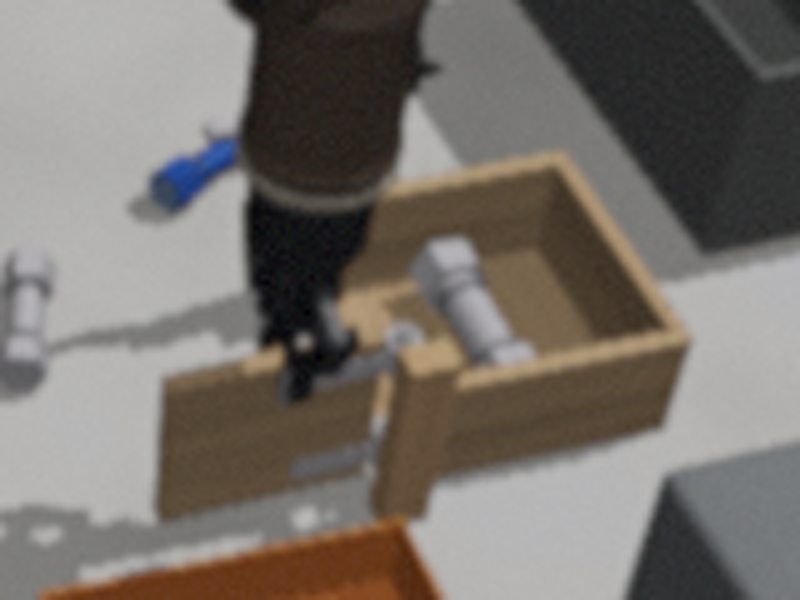

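{"op": "step_arm", "data": {"series": [[[0, -0.004, 0], [0, 0, 0.05], 0.03], [[0.0004, -0.0083, 0], [0, 0, 0.1], 0.03], [[0.0004, -0.0083, 0], [0, 0, 0.1], 0.03], [[0.0004, -0.0083, 0], [0, 0, 0.1], 0.03], [[0.0004, -0.0083, 0], [0, 0, 0.1], 0.03], [[0.0004, -0.0083, 0], [0, 0, 0.1], 0.03], [[0.0004, -0.0083, 0], [0, 0, 0.1], 0.03], [[0.0004, -0.0083, 0], [0, 0, 0.1], 0.03], [[0.0004, -0.0083, 0], [0, 0, 0.1], 0.03], [[0.0004, -0.0083, 0], [0, 0, 0.1], 0.03], [[0, 0, 0], [0, 0, 0], 0.03]]}}

```text
time: 24.65
ee_pos: [0.5624, 0.1995, 0.1183]
ee_rot: [[0.814, 0.581, -0.0], [0.581, -0.814, 0.0], [-0.0, -0.0, -1.0]]
ft_force: [0.5, 0.4, 0.9]
grip_width: 0.352
```

```bash
python3 - <<'E'
from h import *
p,R,s=where();im=bot.get_image("wrist");save(im,"w19");p,R,s=where()
print("pivot pred",p+R@np.array([.083,0,0]),np.round(s["joint_positions"],2))
E
```

```text
t 24.65 p [0.5624 0.1995 0.1183] yaw_y -0.9512 z [-3.e-04  0.e+00 -1.e+00] F [0.5 0.4 0.9] w 0.03
t 24.7 p [0.5629 0.1992 0.1183] yaw_y -0.9472 z [ 0. -0. -1.] F [-0.4 -0.1  0.8] w 0.0302
pivot pred [0.63026482 0.24768835 0.11830801] [ 0.29  0.54  1.82 -0.    0.78  1.24]
```

View pics/w19.png

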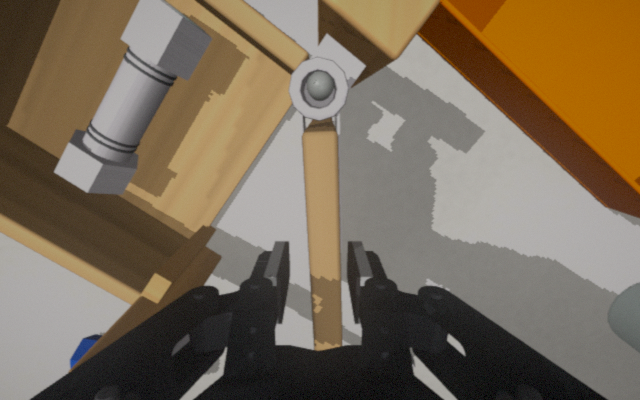

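{"op": "step_arm", "data": {"series": [[[0.0004, -0.0083, 0], [0, 0, 0.1], 0.03], [[0.0004, -0.0083, 0], [0, 0, 0.1], 0.03], [[0.0004, -0.0083, 0], [0, 0, 0.1], 0.03], [[0.0004, -0.0083, 0], [0, 0, 0.1], 0.03], [[0.0004, -0.0083, 0], [0, 0, 0.1], 0.03], [[0.0004, -0.0083, 0], [0, 0, 0.1], 0.03], [[0, -0.002, 0], [0, 0, 0.03], 0.03], [[0, 0, 0], [0, 0, 0], 0.03]]}}

```text
time: 25.5
ee_pos: [0.5477, 0.2476, 0.1183]
ee_rot: [[1.0, -0.007, 0.0], [-0.007, -1.0, 0.0], [0.0, -0.0, -1.0]]
ft_force: [-0.3, 0.1, -1.0]
grip_width: 0.357
```

```bash
python3 - <<'E'
from h import *
p,R,s=where();im=bot.get_image("wrist");save(im,"w20");p,R,s=where()
print("pivot pred",p+R@np.array([.083,0,0]))
E
```

```text
t 25.5 p [0.5477 0.2476 0.1183] yaw_y -1.5774 z [ 2.e-04  0.e+00 -1.e+00] F [-0.3  0.1 -1. ] w 0.0305
t 25.55 p [0.5476 0.2474 0.1182] yaw_y -1.5767 z [ 1.e-04 -1.e-04 -1.e+00] F [ 0.5  0.2 -0.2] w 0.0302
pivot pred [0.63063462 0.24689695 0.11824206]
```

View pics/w20.png

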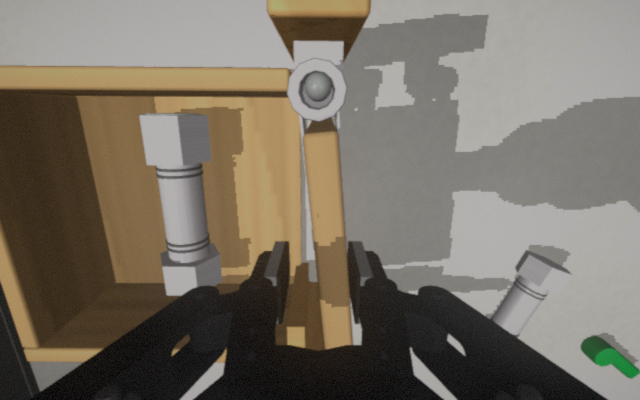

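{"op": "step_arm", "data": {"series": [[[0, -0.003, 0], [0, 0, 0], 0.03], [[0, -0.002, 0], [0, 0, 0], 0.03], [[0, -0.001, 0], [0, 0, 0], 0.03], [[0, -0.001, 0], [0, 0, 0], 0.03], [[0, 0, 0], [0, 0, 0], 0.03]]}}

```text
time: 26.05
ee_pos: [0.5475, 0.2547, 0.1183]
ee_rot: [[1.0, -0.009, 0.0], [-0.009, -1.0, 0.0], [0.0, -0.0, -1.0]]
ft_force: [0.5, -1.7, 0.6]
grip_width: 0.35
```

```bash
python3 - <<'E'
from h import *
p,R,s=where();im=bot.get_image("wrist");save(im,"w21");p,R,s=where()
E
```

```text
t 26.05 p [0.5475 0.2547 0.1183] yaw_y -1.5797 z [ 0.  0. -1.] F [ 0.5 -1.7  0.6] w 0.0299
t 26.1 p [0.5475 0.2546 0.1183] yaw_y -1.5797 z [ 0. -0. -1.] F [ 0.3 -0.5 -0.2] w 0.0301
```

View pics/w21.png

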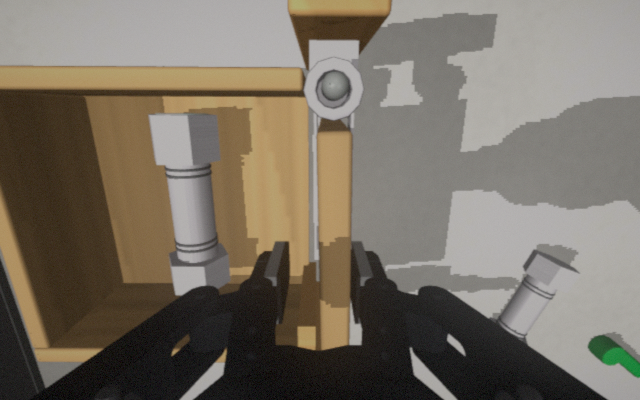

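{"op": "step_arm", "data": {"series": [[[0, -0.001, 0], [0, 0, 0], 0.03], [[0, -0.001, 0], [0, 0, 0], 0.03], [[0, 0, 0], [0, 0, 0], 0.03]]}}

```text
time: 26.4
ee_pos: [0.5475, 0.2567, 0.1183]
ee_rot: [[1.0, -0.009, -0.0], [-0.009, -1.0, -0.0], [-0.0, 0.0, -1.0]]
ft_force: [-0.1, -0.7, -0.5]
grip_width: 0.35
```

```bash
python3 - <<'E'
from h import *
where();im=bot.get_image("wrist");save(im,"w22",(230,60,180,300),2);where()
E
```

```text
t 26.4 p [0.5475 0.2567 0.1183] yaw_y -1.5799 z [-0. -0. -1.] F [-0.1 -0.7 -0.5] w 0.0299
t 26.45 p [0.5475 0.2566 0.1183] yaw_y -1.5798 z [-0. -0. -1.] F [-0.1 -1.1  0.1] w 0.0299
```

View pics/w22.png

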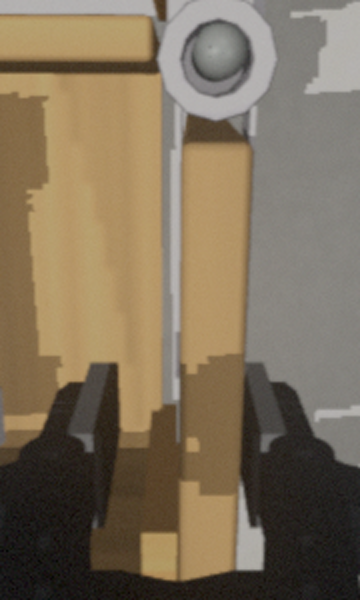

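{"op": "step_arm", "data": {"series": [[[0, -0.001, 0], [0, 0, 0], 0.03], [[0, -0.001, 0], [0, 0, 0], 0.03], [[0, 0, 0], [0, 0, 0], 0.03]]}}

```text
time: 26.75
ee_pos: [0.5474, 0.2578, 0.1183]
ee_rot: [[1.0, -0.009, -0.0], [-0.009, -1.0, -0.001], [-0.0, 0.001, -1.0]]
ft_force: [-0.2, -8.2, 2.0]
grip_width: 0.35
```

{"op": "step_arm", "data": {"series": [[[0, 0.002, 0], [0, 0, 0], 0.03], [[0, 0, -0.02], [0, 0, 0], 0.03], [[0, 0, -0.04], [0, 0, 0], 0.03], [[0, 0, -0.04], [0, 0, 0], 0.02], [[0, 0, -0.04], [0, 0, 0], 0.01], [[-0.03, 0.015, 0], [0, 0, 0], 0], [[-0.03, 0.02, 0], [0, 0, 0], 0], [[-0.03, 0.015, 0], [0, 0, 0], 0], [[-0.01, 0, 0], [0, 0, 0], 0], [[0, 0, 0], [0, 0, 0], 0], [[0, 0, 0], [0, 0, 0], 0]]}}

```text
time: 27.85
ee_pos: [0.4482, 0.2082, 0.2587]
ee_rot: [[1.0, -0.009, 0.001], [-0.009, -1.0, 0.001], [0.001, -0.001, -1.0]]
ft_force: [-0.6, 0.4, -0.2]
grip_width: 0.0
```

```bash
python3 - <<'E'
from h import *
import pickle
where();im=bot.get_image("wrist");save(im,"w23");p,R,s=where();pickle.dump((im,p,R),open("v23.pkl","wb"))
S=bot.get_image("scene");save(S,"s23",(330,110,160,120),5);pickle.dump(S,open("s23.pkl","wb"))
for l in("peg","bar_pivot"):
  for i in(im,S):print(l,[(np.round(d["position"],1),round(d["p"],2)) for d in bot.pinpoint(l,i)])
E
```

```text
t 27.85 p [0.4482 0.2082 0.2587] yaw_y -1.5797 z [ 1.4e-03  6.0e-04 -1.0e+00] F [-0.6  0.4 -0.2] w 0.0
t 27.9 p [0.4483 0.2082 0.2585] yaw_y -1.5798 z [ 1.e-03  5.e-04 -1.e+00] F [-0.  -0.8  0.6] w 0.0003
peg [(array([324.3, 214.6]), 0.71)]
peg [(array([373.4, 154.7]), 0.58), (array([232.6, 236.6]), 0.29)]
bar_pivot [(array([288.9, 183.5]), 0.68), (array([562.6, 218.9]), 0.56)]
bar_pivot [(array([390.3, 168.7]), 0.97)]
```

View pics/w23.png

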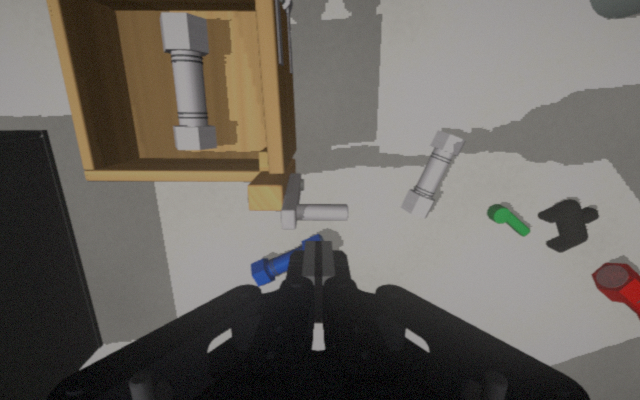

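View pics/s23.png

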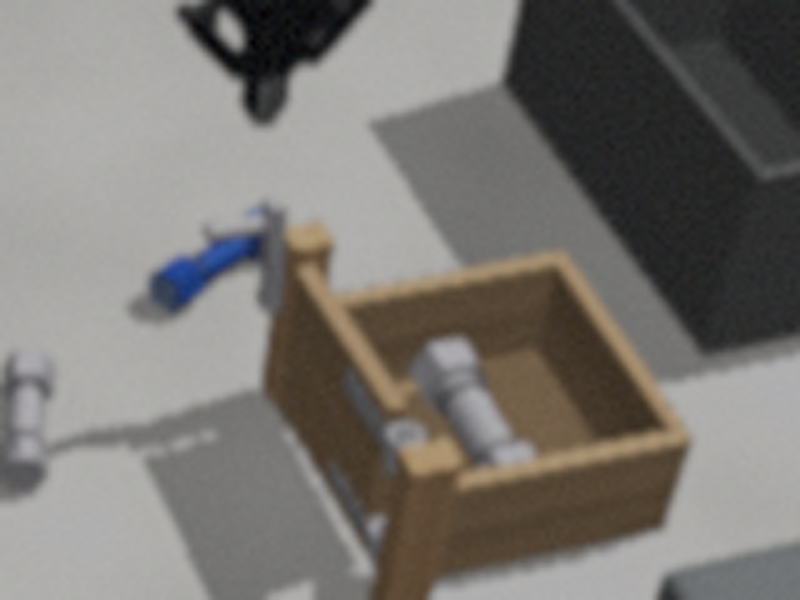

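```bash
python3 - <<'E'
from h import *
import pickle
im,p,R=pickle.load(open("v23.pkl","rb"));S=pickle.load(open("s23.pkl","rb"))
print("peg",tri([(im,(322,212.5)),(S,(373.4,154.7))]),"pivot",tri([(im,(288.9,183.5)),(S,(390.3,168.7))]))
for z in(.150,.158,.160):print(z,atz(im,(296,212.5),z),atz(im,(322,212.5),z),atz(im,(347.5,212.5),z))
print("post top corner (-80/-111,85..109)",atz(im,(249,208),.15),atz(im,(283,209),.15),atz(im,(284,186),.15),atz(im,(249,185),.15))
print(tri([(im,(347.5,212.5)),(S,(330+207/5,110+230/5))]))
E
```

```text
peg (array([0.43244258, 0.20088358, 0.15310998]), [array([5. , 3.8]), array([1.5, 0.6])]) pivot (array([0.45357135, 0.24541858, 0.10118924]), [array([-7.3, -4. ]), array([-2.4, -0.4])])
0.15 [0.43505736 0.22793332 0.15      ] [0.43484829 0.20518047 0.15      ] [0.43464332 0.1828743  0.15      ]
0.158 [0.43782628 0.22727079 0.158     ] [0.43762391 0.20524667 0.158     ] [0.4374255  0.18365493 0.158     ]
0.16 [0.43851851 0.22710516 0.16      ] [0.43831781 0.20526323 0.16      ] [0.43812105 0.18385009 0.16      ]
post top corner (-80/-111,85..109) [0.43958048 0.26877157 0.15      ] [0.43838914 0.23917276 0.15      ] [0.45903373 0.23742097 0.15      ] [0.46019111 0.2672014  0.15      ]
(array([0.43863146, 0.18449126, 0.15964472]), [array([-0.8, -0.7]), array([-0.2, -0.1])])
```

{"op": "step_arm", "data": {"series": [[[-0.02, 0.005, 0], [0, 0, 0], 0], [[-0.02, 0, 0], [0, 0, 0], 0], [[-0.003, 0, 0.01], [0, 0, 0], 0], [[0, 0, 0.03], [0, 0, 0], 0], [[0, 0, 0.03], [0, 0, 0], 0], [[0, 0, 0.03], [0, 0, 0], 0], [[0, 0, 0.013], [0, 0, 0], 0], [[0, 0, 0], [0, 0, 0], 0]]}}

```text
time: 28.95
ee_pos: [0.4033, 0.2025, 0.1432]
ee_rot: [[1.0, -0.009, -0.003], [-0.009, -1.0, -0.001], [-0.003, 0.001, -1.0]]
ft_force: [0.2, -0.5, 1.0]
grip_width: 0.002
```

```bash
python3 - <<'E'
from h import *
where();im=bot.get_image("wrist");save(im,"w24");where()
E
```

```text
t 28.95 p [0.4033 0.2025 0.1432] yaw_y -1.58 z [-0.0032 -0.0013 -1.    ] F [ 0.2 -0.5  1. ] w 0.0001
t 29.0 p [0.4039 0.2028 0.1444] yaw_y -1.5799 z [-1.8e-03 -8.0e-04 -1.0e+00] F [ 0.7 -0.7  0.2] w -0.0002
```

View pics/w24.png

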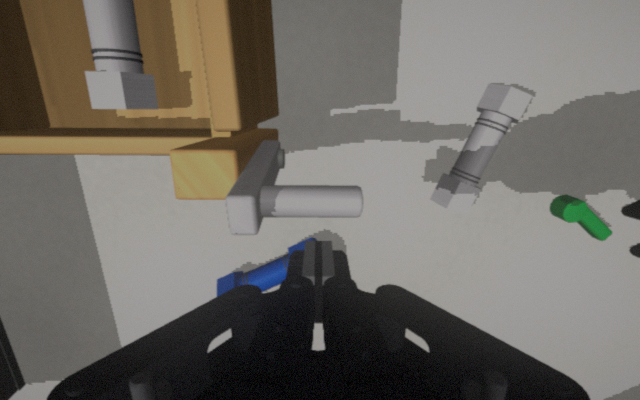

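{"op": "step_arm", "data": {"series": [[[0.015, 0, 0], [0, 0, 0], 0], [[0.008, 0, 0], [0, 0, 0], 0], [[0.008, 0, 0], [0, 0, 0], 0], [[0.008, 0, 0], [0, 0, 0], 0], [[0.009, 0, 0.003], [0, 0, 0], 0], [[0.009, 0, 0.005], [0, 0, 0], 0], [[0.009, 0, 0.006], [0, 0, 0], 0], [[0.006, 0, 0.006], [0, 0, 0], 0], [[0.006, 0, 0.007], [0, 0, 0], 0], [[0, 0, 0], [0, 0, 0], 0]]}}

```text
time: 30.0
ee_pos: [0.4821, 0.202, 0.1171]
ee_rot: [[1.0, -0.009, -0.001], [-0.009, -1.0, -0.0], [-0.001, 0.0, -1.0]]
ft_force: [0.0, -0.0, 0.6]
grip_width: 0.006
```

```bash
python3 - <<'E'
from h import *
where();im=bot.get_image("wrist");save(im,"w25");where()
S=bot.get_image("scene");save(S,"s25",(330,110,160,120),5)
E
```

```text
t 30.0 p [0.4821 0.202  0.1171] yaw_y -1.5802 z [-1.3e-03 -4.0e-04 -1.0e+00] F [ 0.  -0.   0.6] w 0.0005
t 30.05 p [0.4818 0.202  0.1176] yaw_y -1.5802 z [-1.1e-03 -4.0e-04 -1.0e+00] F [0.2 0.2 0.3] w -0.0001
```

View pics/w25.png

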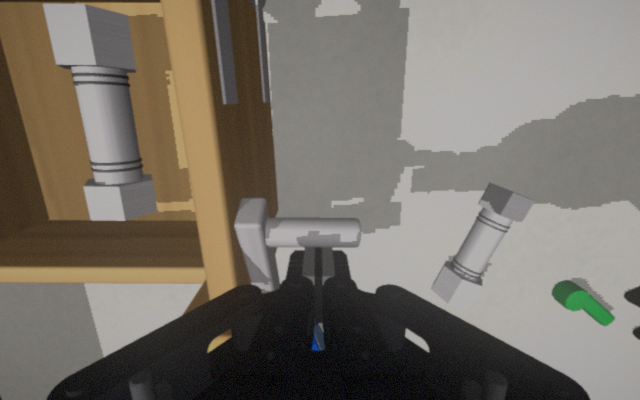

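View pics/s25.png

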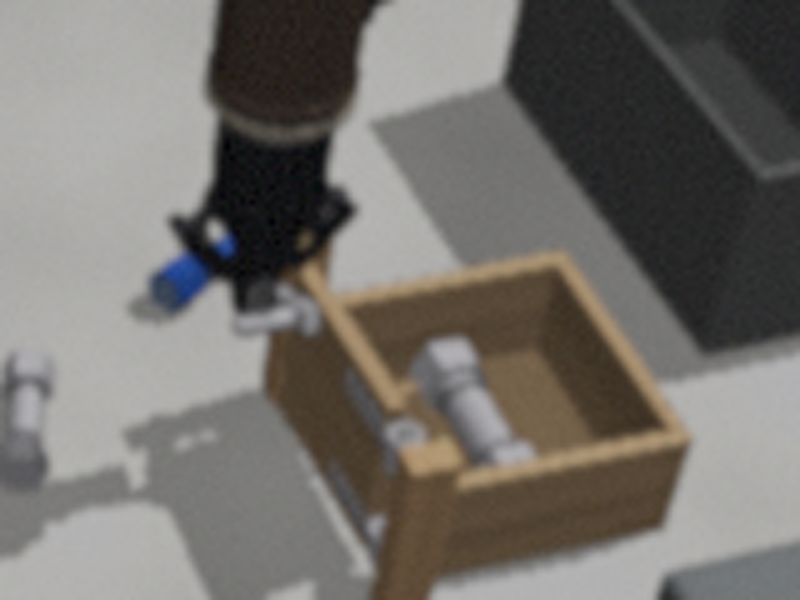

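{"op": "step_arm", "data": {"series": [[[-0.008, 0, 0], [0, 0, 0], 0], [[0, 0, -0.02], [0, 0, 0], 0], [[0, 0, -0.017], [0, 0, 0], 0], [[0.015, 0, 0], [0, 0, 0], 0], [[0.018, 0, 0], [0, 0, 0], 0], [[0, 0, 0.01], [0, 0, 0], 0], [[0, 0, 0.01], [0, 0, 0], 0], [[0, 0, 0.01], [0, 0, 0], 0], [[0, 0, 0.008], [0, 0, 0], 0], [[0, 0, 0.005], [0, 0, 0], 0], [[0, 0, 0], [0, 0, 0], 0]]}}

```text
time: 31.2
ee_pos: [0.5062, 0.2018, 0.1114]
ee_rot: [[1.0, -0.009, -0.002], [-0.009, -1.0, -0.001], [-0.002, 0.001, -1.0]]
ft_force: [0.5, 0.0, -0.1]
grip_width: 0.001
```

```bash
python3 - <<'E'
from h import *
where();im=bot.get_image("wrist");save(im,"w26");where()
E
```

```text
t 31.2 p [0.5062 0.2018 0.1114] yaw_y -1.5798 z [-1.6e-03 -5.0e-04 -1.0e+00] F [ 0.5  0.  -0.1] w 0.0001
t 31.25 p [0.5065 0.2019 0.1119] yaw_y -1.5799 z [-1.e-03 -3.e-04 -1.e+00] F [-0.3 -0.2  0.7] w -0.0001
```

View pics/w26.png

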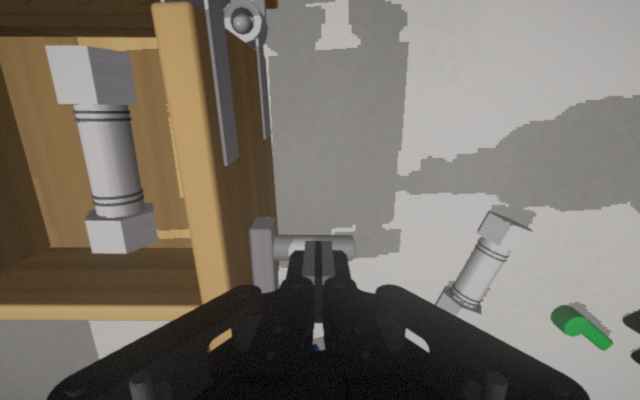

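Peg is going down under the fingertips. I'll press the last few mm to the end stop.

{"op": "step_arm", "data": {"series": [[[0.001, 0, 0.003], [0, 0, 0], 0], [[0, 0, 0.002], [0, 0, 0], 0], [[0, 0, 0], [0, 0, 0], 0]]}}

```text
time: 31.55
ee_pos: [0.508, 0.202, 0.1072]
ee_rot: [[1.0, -0.009, 0.0], [-0.009, -1.0, 0.0], [0.0, -0.0, -1.0]]
ft_force: [0.9, 0.2, 0.1]
grip_width: -0.002
```

{"op": "step_arm", "data": {"series": [[[0, 0, 0.001], [0, 0, 0], 0], [[0, 0, 0.001], [0, 0, 0], 0], [[0, 0, 0.001], [0, 0, 0], 0], [[0, 0, 0], [0, 0, 0], 0]]}}

```text
time: 31.95
ee_pos: [0.5083, 0.2021, 0.1057]
ee_rot: [[1.0, -0.009, 0.001], [-0.009, -1.0, 0.0], [0.001, -0.0, -1.0]]
ft_force: [-6.6, -2.1, 28.4]
grip_width: 0.0
```

{"op": "step_arm", "data": {"series": [[[0, 0, -0.002], [0, 0, 0], 0], [[0, 0, -0.03], [0, 0, 0], 0], [[0, 0, -0.04], [0, 0, 0], 0], [[0, 0.02, -0.04], [0, 0, 0], 0], [[0, 0.04, -0.03], [0, 0, 0], 0], [[0, 0.04, 0], [0, 0, 0], 0], [[0, 0.02, 0], [0, 0, 0], 0], [[0, 0, 0], [0, 0, 0], 0], [[0, 0, 0], [0, 0, 0], 0]]}}

```text
time: 32.85
ee_pos: [0.5069, 0.0818, 0.2464]
ee_rot: [[1.0, -0.01, 0.0], [-0.01, -1.0, 0.0], [0.0, -0.0, -1.0]]
ft_force: [0.2, 0.3, -0.1]
grip_width: 0.004
```

```bash
python3 - <<'E'
from h import *
where();im=bot.get_image("wrist");save(im,"w27")
S=bot.get_image("scene");save(S,"s27",(130,110,360,210),2.2);save(S,"s27c",(360,120,120,110),6)
T=bot.get_image("top");save(T,"t27",(100,90,400,260),2)
f=im["frame"][0:260,100:400,::-1];cv2.imwrite("pics/w27c.png",cv2.resize(f,None,fx=2.3,fy=2.3,interpolation=cv2.INTER_CUBIC))
E
```

```text
t 32.85 p [0.5069 0.0818 0.2464] yaw_y -1.5813 z [ 1.e-04  2.e-04 -1.e+00] F [ 0.2  0.3 -0.1] w 0.0003
```

View pics/w27.png

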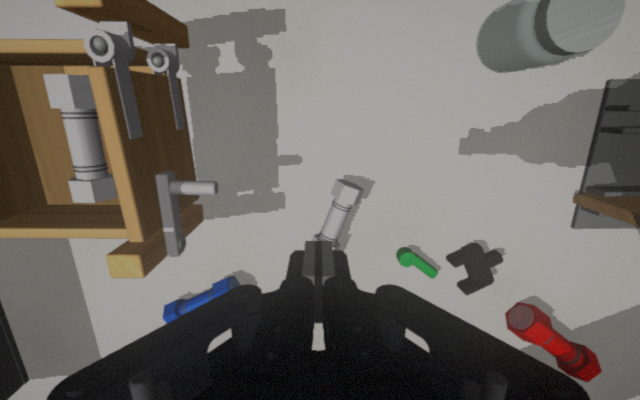

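View pics/s27c.png

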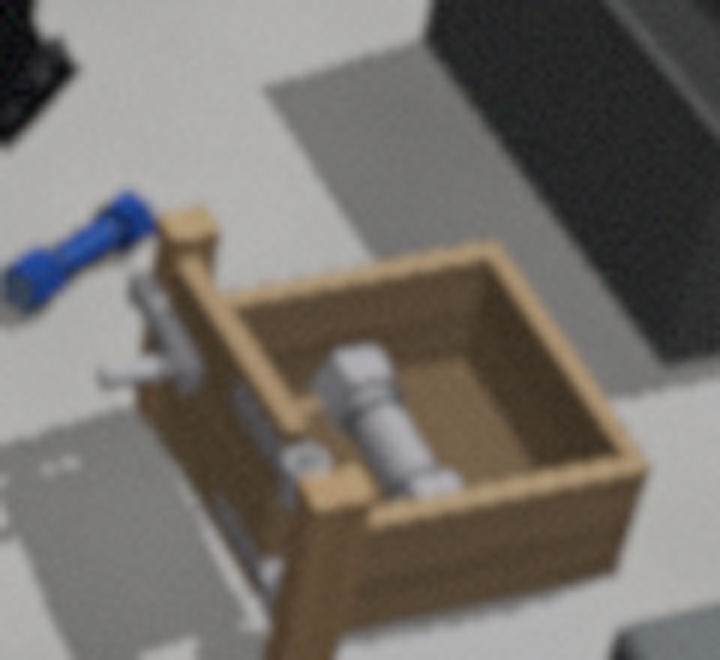

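View pics/t27.png

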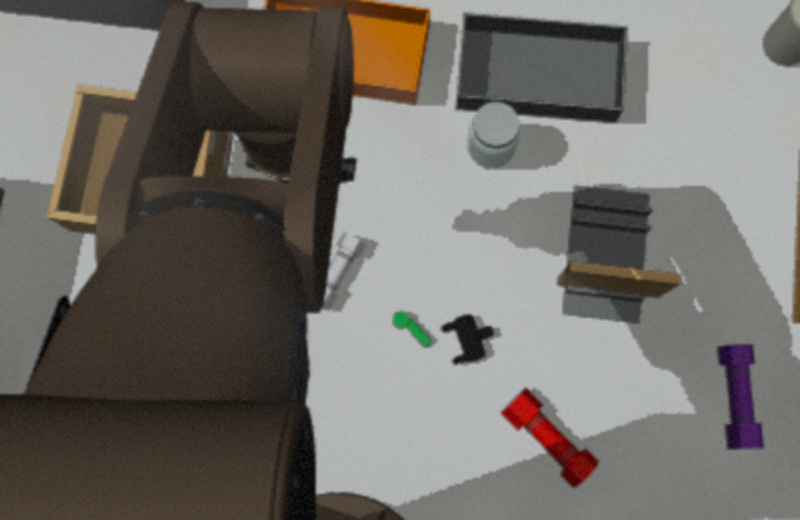

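```bash
python3 - <<'E'
from h import *
im=bot.get_image("wrist");S=bot.get_image("scene")
a=(216,188);b=(360+102/6,120+378/6)
print("peg tip",tri([(im,a),(S,b)]),"exp z .100 x .509 y .184")
P=[.6302,.2471];u=np.array([-1,.0115])
for d in(.015,.161):
  for off in(-.007,.007):
    W=[P[0]+u[0]*d+off*0.0115,P[1]+u[1]*d+off,.145];print("gate top corner pred px",np.round(proj(im,W),1))
E
```

```text
peg tip (array([0.50533107, 0.18556066, 0.09478426]), [array([-0.3, -0. ]), array([-0.1,  0. ])]) exp z .100 x .509 y .184
gate top corner pred px [103.1  61.4]
gate top corner pred px [84.1 61.3]
gate top corner pred px [137.3 243. ]
gate top corner pred px [121.3 242.9]
```

View pics/w27c.png

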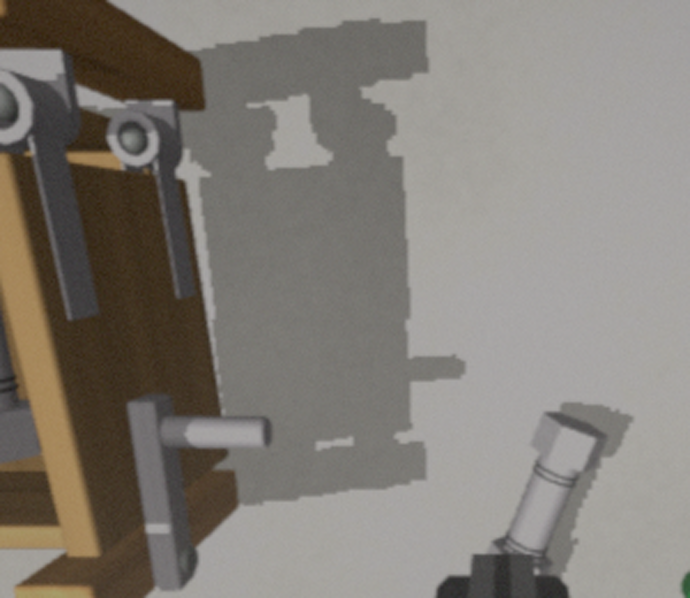

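{"op": "step_arm", "data": {"series": [[[-0.02, -0.03, 0], [0, 0, 0], 0], [[-0.03, -0.04, 0], [0, 0, 0], 0], [[-0.02, -0.04, 0], [0, 0, 0], 0], [[-0.01, -0.02, 0], [0, 0, 0], 0], [[0, 0, 0], [0, 0, 0], 0], [[0, 0, 0], [0, 0, 0], 0]]}}

```text
time: 33.7
ee_pos: [0.4278, 0.2134, 0.2463]
ee_rot: [[1.0, -0.007, 0.0], [-0.007, -1.0, -0.0], [0.0, 0.0, -1.0]]
ft_force: [-0.1, -0.1, -0.4]
grip_width: 0.002
```

```bash
python3 - <<'E'
from h import *
where();im=bot.get_image("wrist");save(im,"w28",(200,0,220,260),2.3)
E
```

```text
t 33.7 p [0.4278 0.2134 0.2463] yaw_y -1.5777 z [ 0.e+00 -2.e-04 -1.e+00] F [-0.1 -0.1 -0.4] w 0.0002
```

View pics/w28.png

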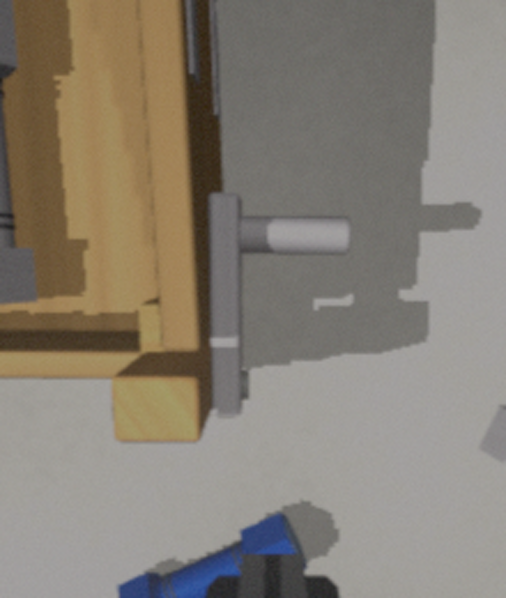

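```bash
python3 -c "
from workcell import bot
print(bot.sign_off())"
```

```text
the job is handed in; nothing more can be done
None
```

The job is done and handed in at about 34 s of robot time, out of 72 s allowed. I laid the larger bare-metal torch flat on the bay floor. Then I hung the gate square open on both pintles, swung it shut, and pressed the turn bar down to its end stop.

**Gate hung:** I felt the sockets touch down, and in the picture the upper pin stood just proud of its socket, as it should when home.

**Gate shut:** The gate met the stop at about 8 N. The last close view shows its free end against the stop batten with the bar lying across it.

**Bar level:** The bar's end stop gave 28 N, the highest force I read at the end of any move, under the 40 N limit.

**Torch and surroundings:** The torch lies flat, well clear of the gate. As far as the last pictures show, nothing else moved.

**Checks that disagreed:**
- The last two-view measurement put the peg tip at 95 mm high instead of 100 mm. I put this down to coarse picking in the scene image, because the end stop was felt.
- The gate's top corners showed 4–10 pixels away from where I predicted them. I attributed that to sag and rounded edges, because the close view showed the gate on its stop.

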